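# Gauge a clamped specimen with the collared rod and show it to the reader

## Task

Secure the cover of the gauging box by turning its turnbutton fully across the cover's edge, then take the collared gauge rod from its rack and push it down the sloping guide tube until its collar stops on the mouth. Draw it right out again and hold it level with its tip over the middle of the reader's window, about 3 cm above the glass and touching nothing but the gripper; finish there, still holding it. Leave the other things on the bench where they are.

Things in the scene. Friction and masses are not known exactly. Their poses are not given: they have to be found in the camera images.
- gauge_box: Fixed cream gauging box, 150 (x) x 200 (y) x 56 mm high, with a closed aluminium cover on top (upper face 60 mm above the table, over y -90..+50 mm of the box). The turnbutton is on its top at the +y side, the guide tube at the -y side. Origin: centre of its underside; z up.
- turnbutton (a joint): Turnbutton on the gauging box: dark steel bar 62 x 16 x 14 mm turning about a vertical pin near one end. 0 = bar beside the cover, pointing to the box's -x; grows counterclockwise seen from above; 1.57 = hard stop, bar square across the cover's edge, pointing to the box's -y (cover secured). Starts at 0 to 0.4, turns with light friction (0.04 N m), stays where it is left.
- turn_post (a point): Centre of the upper end of the round upright finger post (12 mm diameter, 30 mm tall above the bar) at the turnbutton's free end, 40 mm from the pin's axis. The bar's top lies 30 mm below this point, 75 mm above the table.
- turn_pivot (a point): Point on the turnbutton's vertical pin axis, at the height of the bar's top; box frame (30, 72, 75) mm. Axes as the box.
- guide_tube: Sloping steel tube fixed on the gauging box: bore 15 mm, 90 mm long (longer than the rod's shaft), its last 10 mm flared to a mouth 21 mm inside, 29 mm outside. Origin: centre of the mouth's rim, at box frame (75, -45, 125) mm. z: tube axis pointing out of the mouth, towards the box's +x and 35 degrees above horizontal. The rod goes in along -z.
- gauge_rod: Loose gauge rod, 178 mm long, about 0.16 kg: round steel shaft 10 mm thick, 80 mm long; steel collar 36 mm across, 8 mm thick; black handle 90 mm long, 14 mm wide (y), 18 mm high. Origin: on the axis at the collar's tip-side face, which stops on the tube's mouth. x points to the tip; handle from -8 to -98 mm, centre of mass about -27 mm. Starts level in the rack, axis 50 mm above the table.
- rod_tip (a point): Centre of the gauge rod's tip end face, 80 mm ahead of the collar's face; slightly tapered, dark graduation rings near it. Axes as the rod.
- rod_grip (a point): Point on the gauge rod's axis in the handle, 50 mm behind the collar's face, a good place to grip (sides free there); axes as the rod.
- rod_rack: Fixed grey rack, base 180 x 60 x 8 mm, with two open-topped forks (8 mm thick, under the rod 50 mm ahead of and 92 mm behind its collar face, prongs 59 and 55 mm high); the rod lifts straight up out of them. Origin: on the table under the rod's collar face; the rod's tip points to the rack's -x. It stands left or right of the gauging box.
- reader: Fixed cream optical reader, a block 100 x 100 x 40 mm with a round glass window 44 mm across in the middle of its top. Origin: centre of its underside. It stands on the other side of the gauging box from the rack.
- reader_window (a point): Centre of the reader's window, on its top face, 41.6 mm above the table.
- test_block_a: Bystander: steel disc 60 mm across, 12 mm thick, lying loose. Origin under its centre.
- test_block_b: Bystander: steel disc 52 mm across, 16 mm thick, lying loose. Origin under its centre.
- mount: Bystander: small black cylinder 30 mm across, 20 mm high. Origin under its centre.
- screwdriver: Bystander: screwdriver lying on the table.
- plain_pin: Bystander: a pin with the same handle and shaft as the gauge rod but without a collar, lying on the table beyond the other things. Origin at the underside, between handle and shaft.
- jar: Bystander: closed jar, 60 mm across, 85 mm high. Origin under its centre.
Mind the look-alikes: they are no part of the job. Of the things that look like the gauge_rod, the smaller one is meant. What is shaped like the rod_rack but red is not meant.

How it is judged (in metres and radians):
On the way, in this order (a step that is already met when the one before it is completed fails the run):
1. the turnbutton is turned across the cover (above 1.40 rad) (value of joint turnbutton above 1.4 rad), for 0.2 s.
2. the gauge rod is in the guide tube with its collar on the mouth (within 3 mm along the axis) (z of gauge_rod in the frame of guide_tube below 0.003 m and distance between gauge_rod and guide_tube below 0.006 m and angle between the x axis of gauge_rod and the z axis of guide_tube, either way round below 0.12 rad), for 0.1 s.
3. the rod is drawn right out: tip beyond the tube's mouth, rod in the gripper (z of rod_tip in the frame of guide_tube above 0.005 m and contact force between gauge_rod and the fingers above 0.5 N), for 0.1 s.
At the end, for the whole second after the job is handed in: The gripper holds the gauge rod still and level (within 7.5 degrees), its tip within 18 mm of the window's centre seen from above and 12 to 55 mm above the glass; the rod touches neither reader, box, rack nor bystanders, and the turnbutton is still across the cover (above 1.40 rad) (horizontal distance between rod_tip and reader_window below 0.018 m and z of rod_tip in the frame of reader_window between 0.012 and 0.055 m and angle between gauge_rod's own x axis and vertical between 1.44 and 1.7 rad and linear speed of gauge_rod below 0.02 m/s and contact force between gauge_rod and the fingers above 0.5 N and contact force between gauge_rod and reader below 0.1 N and contact force between gauge_rod and gauge_box below 0.1 N and contact force between gauge_rod and rod_rack below 0.1 N and contact force between gauge_rod and test_block_a below 0.1 N and contact force between gauge_rod and test_block_b below 0.1 N and contact force between gauge_rod and mount below 0.1 N and contact force between gauge_rod and screwdriver below 0.1 N and contact force between gauge_rod and plain_pin below 0.1 N and contact force between gauge_rod and jar below 0.1 N and value of joint turnbutton above 1.4 rad); the arm keeps its last pose, push and grip.
It fails at once if a bystander is pushed aside (moved more than 30 mm) (distance of any of test_block_a, test_block_b, mount, screwdriver, plain_pin, jar from where it was at the start of the episode above 0.03 m).
It also fails if it takes over 61 s, if anything falls off the work surface, if the arm or the gripper's body presses on something with over 40 N, if the wrist force passes 120 N, or if a joint passes its speed limit or range.

## Robot

A 6-joint arm with a two-finger parallel gripper is mounted at the origin on the work surface. World frame = base frame: x ahead of the robot, y to its left, z up, the work surface at z = 0. Lengths are in mm, angles in rad, forces in N, time in s.
With the tool pointing down it reaches from about 400 to 925 mm from the base axis. Payload 12.5 kg.
Tool frame: the origin (TCP) lies on the centre line of the jaws, within the pads' length; the fingertips stand 25 mm ahead of it and the grasp point (between the pads) lies 6 mm ahead of it (env.tip_extent is the distance from the TCP to the fingertips, in mm); x points along the fingers, z is the direction in which the jaws open and shut, and the axes are right-handed (so a half turn about x gives the same grasp; the last joint's range is limited). The gripper opens to 95 mm and grips with 3 to 60 N. Pads are 20 mm wide; open, the fingers measure 119 mm over their backs; the gripper's body (75 mm by 180 mm) begins 59 mm behind the grasp point.
Start: joints at [1.106, 0.491, 1.559, -0, 1.092, -0.106], TCP at [219.453, 585.222, 239.661] pointing down, gripper open.
Joint ranges: [-3.1, 3.1], [-0.84, 2.19], [0.05, 2.79], [-1.13, 4.28], [0.06, 2.93], [-2.69, 2.69]. Speed limits (rad/s): [2.22, 2.22, 2.79, 3.14, 3.14, 3.14].

## Interface

Orientations are given as [roll, pitch, yaw] about the fixed x, y, z axes, in that order (R = Rz(yaw) Ry(pitch) Rx(roll)).
In Python, from cell import env gives the robot as it stands.
- The arm moves only by the tool step_arm, never from a script. Its argument "rows" is a list of rows, each a list of 6 numbers: the shift along the tool's x, y, z in mm, then the turn, a rotation vector about the tool's x, y, z in rad. In form: [[x, y, z, wx, wy, wz], ...]. A call has 1 to 8 rows; each row shifts and turns the pose as measured when the row begins, along the tool's axes as they then stand; what a row does not reach is not made up. A row lasts 1/8 s, in which the tool goes at most 62.5 mm and 10.7 degrees, less where a joint would pass 70% of its speed; a pose out of reach is approached as far as the arm can. A call is refused whole if a number of a shift passes 62.5 or a number of a turn 0.188, either way. A call with a gripper value outside its range is refused whole. "grip" is the finger opening in mm, from 0 to 95.1, set as the call begins (left out, the last holds). The fingers move at their own pace and stop on an object; the grip force is fixed at half the most. Time passes only in rows, so rows that do not move let the fingers close. It gives the time, the measured TCP pose, the force and the opening at its end, in the units of the state.
- env.state(): the state, without advancing time (a new reading comes with each control period).
- env.read_camera(name): name is "scene" or "top"; returns the picture (420x560x3 uint8, red, green, blue); there is no depth.
- env.get_calibration(name): a dict with "fx", "fy", "cx", "cy" (pixels), "D" ([k1, k2, p1, p2, k3] as OpenCV has them; the pictures are not rectified), "pose" (4x4, takes a point from camera to world coordinates). Camera axes: x right, y down, z forward; pixel columns grow to the right and rows downward; lengths in mm; the calibration is good to about 2 mm. A picture is of the moment at which its call begins. get_calibration takes no time and is no camera call.
- env.job_done(): hands the job in, once; it reports no verdict.
The state is a dict: "t": time; "joints": joint angles; "qvel": joint speeds; "tau": joint torques, N m; "eef_pos": TCP position; "tcp_rot": TCP orientation; "ft_force": force on the tool from outside, world axes, zero at the start; "moment": the same for the moment, N m; "opening": opening from 0.0 (shut) to 1.0 (fully open).
Only numpy, scipy, OpenCV 4.12 (cv2) and the standard library are available. Lean on these libraries where they do the work, as an engineer would, in place of code of your own. Each camera call takes 0.05 s, during which the arm holds its last target.

## Working session

There is one attempt and no reset: what is moved stays moved. The work goes in short steps, Python scripts to look and compute and a tool call to move; the robot and the scene stay as the last step left them, time stands still between calls to the robot, and variables do not carry over. Pictures are saved under pics/ and viewed, and the job is handed in when it is done.

Besides the shell and the picture viewer there is one more tool, called after "Emit:" by a JSON object that holds its "method" and its "body". step_arm: Moves the arm, as the interface text tells. Its arguments: {"type":"object","properties":{"rows":{"type":"array","items":{"type":"array","items":{"type":"number"}}},"grip":{"type":"number"}},"required":["rows"]}

```bash
ls; mkdir -p pics
python3 - <<'E'
from cell import env
import cv2, numpy as np
print(env.state())
for n in ("scene","top"):
    im=env.read_camera(n); cv2.imwrite(f"pics/{n}0.png",im[:,:,::-1])
    c=env.get_calibration(n); print(n,c)
E
```

```text
pics
{'t': 0.0, 'joints': array([ 1.10641021e+00,  4.91523938e-01,  1.55945897e+00, -1.97821354e-05,
        1.09168839e+00, -1.05616194e-01]), 'qvel': array([ 2.18788984e-03, -2.90096548e-04, -9.56355771e-04, -1.69293976e-05,
        5.63622191e-04,  3.22218552e-03]), 'tau': array([ 7.47690046e-04, -6.12641215e+01, -2.58191121e+01,  6.93251984e-02,
        4.81964636e-02, -9.72591351e-05]), 'eef_pos': array([219.34495843, 585.01108554, 239.08058547]), 'tcp_rot': array([ 3.05224078,  1.56971754, -2.018909  ]), 'ft_force': array([0.02163231, 0.64900725, 0.1611033 ]), 'moment': array([0.00672737, 0.01615748, 0.01557764]), 'opening': 0.9998642687013546}
scene {'fx': 500.1580183946131, 'fy': 500.1580183946131, 'cx': 276.1414840339034, 'cy': 210.23538098726993, 'D': array([-0.06915105,  0.        ,  0.        ,  0.        ,  0.        ]), 'pose': array([[-1.24596186e-01,  8.24115520e-01, -5.52548098e-01,
         1.15117720e+03],
       [ 9.92124886e-01,  1.10667127e-01, -5.86600159e-02,
        -2.46642407e+01],
       [ 1.28062812e-02, -5.55505533e-01, -8.31414218e-01,
         1.18053289e+03],
       [ 0.00000000e+00,  0.00000000e+00,  0.00000000e+00,
         1.00000000e+00]])}
top {'fx': 427.75740563512403, 'fy': 427.75740563512403, 'cx': 285.4227263906602, 'cy': 200.19571380011035, 'D': array([-0.00394711,  0.        ,  0.        ,  0.        ,  0.        ]), 'pose': array([[-4.77342986e-03, -9.96931984e-01,  7.81270331e-02,
         3.44885172e+02],
       [-9.99958280e-01,  4.15023206e-03, -8.13715313e-03,
        -7.18807942e+01],
       [ 7.78794289e-03, -7.81626158e-02, -9.96910203e-01,
         1.45456553e+03],
       [ 0.00000000e+00,  0.00000000e+00,  0.00000000e+00,
         1.00000000e+00]])}
```

View pics/scene0.png

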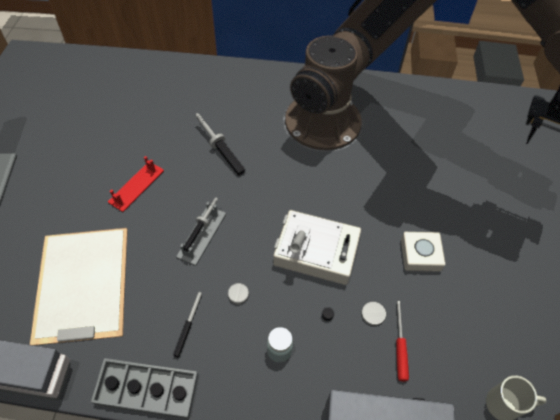

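View pics/top0.png

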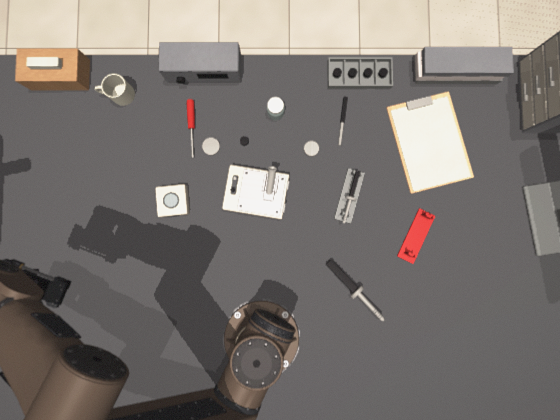

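The pictures show the following things.

- **Gauge rod candidates:** the rod in the grey rack (scene 200,230; top 350,195), a larger collared rod lying loose (scene 220,145; top 355,290), and the plain pin with no collar (scene 188,325; top 343,120).
- **Rack candidates:** the grey rack, and a red rack (top 417,236), which is not meant.
- **Choice:** the rod in the grey rack. I'll check it in crops.

Run:
```python
import cv2
t=cv2.imread("pics/top0.png"); s=cv2.imread("pics/scene0.png")
def crop(im,x,y,w,h,f,n): cv2.imwrite(n,cv2.resize(im[y:y+h,x:x+w],None,fx=f,fy=f,interpolation=cv2.INTER_CUBIC))
crop(t,140,150,160,80,5,"pics/c_tbox.png")
crop(t,320,150,80,80,7,"pics/c_track.png")
crop(s,260,200,200,90,4,"pics/c_sbox.png")
crop(s,160,180,80,90,6,"pics/c_srack.png")
```

```text
(no output)
```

View pics/c_tbox.png

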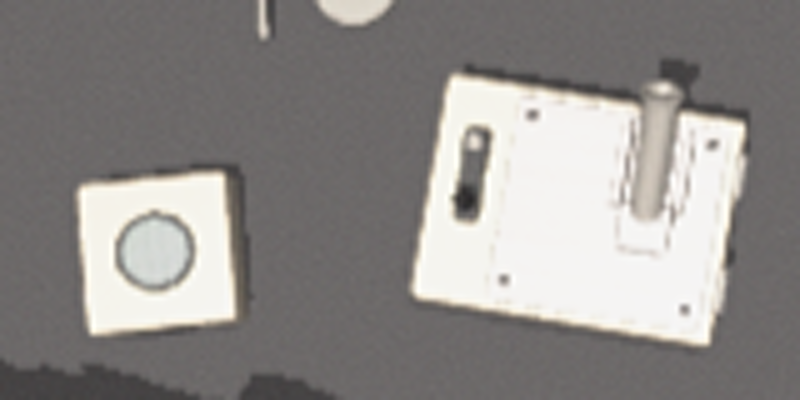

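View pics/c_track.png

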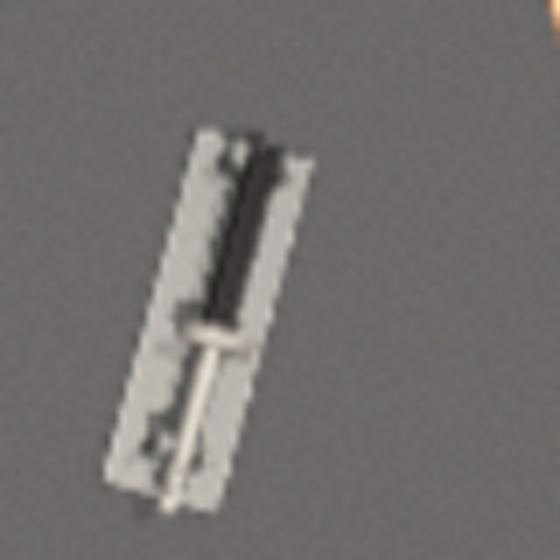

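View pics/c_sbox.png

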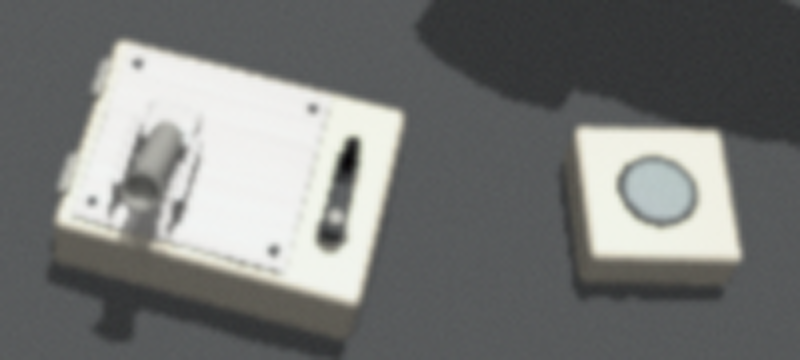

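View pics/c_srack.png

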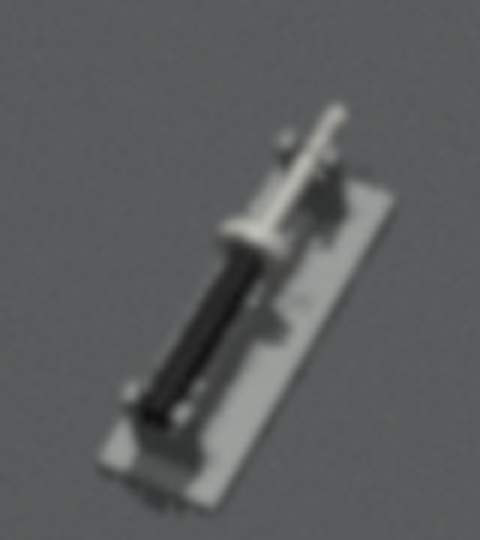

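The crops confirm the grey-rack rod is the small one, with collar (top crop 213,332) and tip (172,507). Next I fit the poses.

```bash
cat > h.py <<'E'
from cell import env
import numpy as np, cv2
from scipy.optimize import least_squares
from scipy.spatial.transform import Rotation as Ro
C={n:env.get_calibration(n) for n in("scene","top")}
def proj(n,P):
    c=C[n];T=np.linalg.inv(c["pose"]);K=np.array([[c["fx"],0,c["cx"]],[0,c["fy"],c["cy"]],[0,0,1]])
    return cv2.projectPoints(np.atleast_2d(P).astype(float),cv2.Rodrigues(T[:3,:3])[0],T[:3,3],K,c["D"])[0][:,0]
def ray(n,uv):
    c=C[n];K=np.array([[c["fx"],0,c["cx"]],[0,c["fy"],c["cy"]],[0,0,1]])
    p=cv2.undistortPoints(np.array([[uv]],float),K,c["D"])[0,0]
    return c["pose"][:3,:3]@np.array([p[0],p[1],1]),c["pose"][:3,3]
def atz(n,uv,z):
    d,o=ray(n,uv);return o+d*(z-o[2])/d[2]
def uc(p,off,f): return (np.array(p,float)+.5)/f-.5+np.array(off)
def tri(uvs,z=None):
    f=lambda X:np.concatenate([(proj(n,X)[0]-uv) for n,uv in uvs])
    r=least_squares(f,atz(*uvs[0],50)); return r.x,r.fun
def rz(a):return np.array([[np.cos(a),-np.sin(a),0],[np.sin(a),np.cos(a),0],[0,0,1]])
def fit(obs,x0):
    f=lambda q:np.concatenate([proj(n,rz(q[2])@np.array(P)+[q[0],q[1],0])[0]-uv for n,uv,P in obs])
    r=least_squares(f,x0,x_scale=[10,10,.1],loss='soft_l1');return r.x,f(r.x).reshape(-1,2)
E
cat > m1.py <<'E'
from h import *
np.set_printoptions(precision=2,suppress=True)
T=lambda p:uc(p,(140,150),5); S=lambda p:uc(p,(260,200),4)
ob=[("top",T((452,73)),(75,100,56)),("top",T((748,120)),(75,-100,56)),("top",T((710,347)),(-75,-100,56)),("top",T((412,297)),(-75,100,56)),
("scene",S((120,40)),(-75,-100,56)),("scene",S((404,112)),(-75,100,56)),("scene",S((357,305)),(75,100,56)),("scene",S((57,222)),(75,-100,56))]
q,r=fit(ob,[400,0,0]);print("box",q);print(r)
for n in("top","scene"):
  print([fit([o for o in ob if o[0]==n],[400,0,0])[0]])
B=lambda P:rz(q[2])@np.array(P,float)+[q[0],q[1],0]
inv=lambda X:rz(q[2]).T@(X-[q[0],q[1],0])
for P in [(75,-45,125),(30,72,75)]:
  print(P,B(P),(proj("top",B(P))[0]-(140,150)+.5)*5-.5,(proj("scene",B(P))[0]-(260,200)+.5)*4-.5)
print("post tri",tri([("top",T((465,198))),("scene",S((352,145)))]), inv(tri([("top",T((465,198))),("scene",S((352,145)))])[0]))
for a in (0,.1,.2,.3,.4):
  P=B((30-40*np.cos(a),72-40*np.sin(a),105));print(a,(proj("top",P)[0]-(140,150)+.5)*5-.5,(proj("scene",P)[0]-(260,200)+.5)*4-.5)
w=tri([("top",T((155,250))),("scene",S((657,190)))]);print("window",w)
orr=[("top",T((78,186)),(50,50,40)),("top",T((222,172)),(50,-50,40)),("top",T((238,320)),(-50,-50,40)),("top",T((91,335)),(-50,50,40))]
print("reader",fit(orr,[400,200,0]))
T2=lambda p:uc(p,(320,150),7); S2=lambda p:uc(p,(160,180),6)
for nm,a,b in [("tip",(172,507),(338,108)),("collar",(213,332),(252,238)),("hend",(264,140),(155,415))]:
  print(nm,tri([("top",T2(a)),("scene",S2(b))]),atz("top",T2(a),50),atz("scene",S2(b),50))
E
python3 m1.py
```

```text
box [484.72  15.25  -0.17]
[[-0.69 -0.33]
 [-0.07  0.16]
 [ 0.06 -0.33]
 [-0.65 -0.34]
 [-0.85 -1.03]
 [ 0.46 -0.41]
 [ 0.23  0.1 ]
 [-1.34  0.02]]
[array([484.01,  14.14,  -0.17])]
[array([485.31,  16.22,  -0.17])]
(75, -45, 125) [551.08 -41.72 125.  ] [662.95  91.11] [139.31 191.02]
(30, 72, 75) [526.4   81.18  75.  ] [475.44 141.31] [333.83 218.55]
post tri (array([486.73,  86.39, 100.66]), array([-0.5 ,  0.01, -0.4 , -0.01])) [ -9.98  70.47 100.66]
0 [459.31 196.96] [353.7 142. ]
0.1 [465.58 197.68] [347.43 140.65]
0.2 [471.89 197.78] [341.09 139.83]
0.3 [478.19 197.24] [334.74 139.55]
0.4 [484.4  196.09] [328.43 139.82]
window (array([459.08, 295.8 ,  42.59]), array([ 0.1 ,  0.  ,  0.08, -0.  ]))
reader (array([457.29, 295.22,   0.1 ]), array([[-0.47,  0.07],
       [ 0.79, -0.32],
       [ 0.29, -0.  ],
       [-0.53,  0.23]]))
tip (array([ 382.15, -274.62,   52.75]), array([-0.26,  0.03, -0.22, -0.02])) [ 382.32 -275.87   50.  ] [ 380.27 -274.62   50.  ]
collar (array([ 463.63, -295.29,   63.45]), array([ 0.29, -0.04,  0.23,  0.03])) [ 464.65 -296.5    50.  ] [ 455.36 -299.19   50.  ]
hend (array([ 554.48, -320.1 ,   58.64]), array([-0.18,  0.03, -0.14, -0.02])) [ 555.86 -322.22   50.  ] [ 549.88 -322.01   50.  ]
```

```bash
cat > pl.py <<'E'
from h import *
np.set_printoptions(precision=3,suppress=True)
BQ=[484.7,15.2,-0.17]
def B(P):return rz(BQ[2])@np.array(P,float)+[BQ[0],BQ[1],0]
def Rst(s=None):
    s=s or env.state();return Ro.from_euler('xyz',s["tcp_rot"]).as_matrix()
def down(jawang):
    # tool x down, z horizontal at angle jawang
    x=np.array([0,0,-1.]);z=np.array([np.cos(jawang),np.sin(jawang),0]);return np.column_stack([x,np.cross(z,x),z])
def plan(pos,R,step=50,ang=.17,n=None,show=True):
    s=env.state();p=s["eef_pos"];R0=Rst(s);pos=np.array(pos,float)
    w=Ro.from_matrix(R0.T@R).as_rotvec();d=np.linalg.norm(pos-p)
    n=n or max(1,int(np.ceil(max(d/step,np.abs(w).max()/ang))))
    print("t",round(s["t"],2),"dist",d.round(1),"rot",w.round(3),"n",n)
    for i in range(n):
        Ri=R0@Ro.from_rotvec(w*i/n).as_matrix()
        t=Ri.T@((pos-p)/n); print([round(v,1) for v in t]+[round(v,3) for v in w/n])
E
python3 - <<'E'
from pl import *
R=Rst();print(R)
u=rz(BQ[2])@np.array([1,-1,0])/2**.5; print("u ang",np.degrees(np.arctan2(u[1],u[0])),"jaw ang",np.degrees(np.arctan2(R[1,2],R[0,2])))
for a in np.radians([-54.7,35.3,125.3]):
    print(a);
    w=Ro.from_matrix(R.T@down(a)).as_rotvec();print(w)
P=B((-37.4,88.3,0));print(P)
plan([P[0],P[1],170],down(np.radians(-54.7)))
# bystanders rough
for n,uv in dict(disca=(211,146),mount=(244,141),jar=(276,106),scr_h=(191,115),scr_t=(193,155),discb=(312,148)).items():print(n,atz("top",uv,15))
E
```

```text
[[-0.    -0.936  0.351]
 [-0.001  0.351  0.936]
 [-1.     0.    -0.001]]
u ang -54.740282517224 jaw ang 69.44358181449327
-0.9546951008408983
[ 2.167 -0.001  0.001]
0.6161012259539983
[ 0.596 -0.001  0.   ]
2.1868975527488947
[-0.975 -0.001 -0.001]
[462.778 108.555   0.   ]
t 0.1 dist 539.5 rot [ 2.167 -0.001  0.001] n 13
[np.float64(5.3), np.float64(-30.4), np.float64(-27.7), np.float64(0.167), np.float64(-0.0), np.float64(0.0)]
[np.float64(5.3), np.float64(-34.6), np.float64(-22.3), np.float64(0.167), np.float64(-0.0), np.float64(0.0)]
[np.float64(5.3), np.float64(-37.8), np.float64(-16.3), np.float64(0.167), np.float64(-0.0), np.float64(0.0)]
[np.float64(5.3), np.float64(-40.0), np.float64(-9.8), np.float64(0.167), np.float64(-0.0), np.float64(0.0)]
[np.float64(5.3), np.float64(-41.0), np.float64(-3.0), np.float64(0.167), np.float64(-0.0), np.float64(0.0)]
[np.float64(5.3), np.float64(-41.0), np.float64(3.9), np.float64(0.167), np.float64(-0.0), np.float64(0.0)]
[np.float64(5.3), np.float64(-39.8), np.float64(10.6), np.float64(0.167), np.float64(-0.0), np.float64(0.0)]
[np.float64(5.3), np.float64(-37.5), np.float64(17.0), np.float64(0.167), np.float64(-0.0), np.float64(0.0)]
[np.float64(5.3), np.float64(-34.1), np.float64(23.0), np.float64(0.167), np.float64(-0.0), np.float64(0.0)]
[np.float64(5.3), np.float64(-29.8), np.float64(28.4), np.float64(0.167), np.float64(-0.0), np.float64(0.0)]
[np.float64(5.3), np.float64(-24.7), np.float64(32.9), np.float64(0.167), np.float64(-0.0), np.float64(0.0)]
[np.float64(5.3), np.float64(-18.9), np.float64(36.6), np.float64(0.167), np.float64(-0.0), np.float64(0.0)]
[np.float64(5.3), np.float64(-12.6), np.float64(39.2), np.float64(0.167), np.float64(-0.0), np.float64(0.0)]
disca [643.893 168.947  15.   ]
mount [660.802  56.682  15.   ]
jar [782.407 -52.811  15.   ]
scr_h [751.7   238.337  15.   ]
scr_t [613.101 229.786  15.   ]
discb [ 635.875 -175.123   15.   ]
```

```bash
sed -i 's/round(v,1) for v in t/float(round(v,1)) for v in t/;s/round(v,3) for v in w/float(round(v,3)) for v in w/' pl.py
python3 - <<'E'
from pl import *
P=B((-36,87,0));print(P)
plan([P[0],P[1],150],down(np.radians(35.3)),step=55)
E
```

```text
[463.938 107.036   0.   ]
t 0.1 dist 544.3 rot [ 0.596 -0.001  0.   ] n 10
[8.9, -39.7, -36.2, 0.06, -0.0, 0.0]
[8.9, -41.8, -33.7, 0.06, -0.0, 0.0]
[8.9, -43.7, -31.2, 0.06, -0.0, 0.0]
[8.9, -45.5, -28.5, 0.06, -0.0, 0.0]
[8.9, -47.1, -25.8, 0.06, -0.0, 0.0]
[8.9, -48.6, -22.9, 0.06, -0.0, 0.0]
[8.9, -49.8, -20.0, 0.06, -0.0, 0.0]
[8.9, -50.9, -17.0, 0.06, -0.0, 0.0]
[8.9, -51.9, -13.9, 0.06, -0.0, 0.0]
[8.9, -52.6, -10.8, 0.06, -0.0, 0.0]
```

Emit:
{"method": "step_arm", "body": {"rows": [[8.9,-39.7,-36.2,0.06,0,0],[8.9,-41.8,-33.7,0.06,0,0],[8.9,-43.7,-31.2,0.06,0,0],[8.9,-45.5,-28.5,0.06,0,0],[8.9,-47.1,-25.8,0.06,0,0],[8.9,-48.6,-22.9,0.06,0,0],[8.9,-49.8,-20,0.06,0,0],[8.9,-50.9,-17,0.06,0,0]], "grip": 0}}

```text
t: 1.1
eef_pos: [416.0, 192.3, 164.8]
tcp_rot: [-2.739, 1.57, -2.016]
ft_force: [1.6, 1.0, -0.2]
opening: 0.214
```

Run:
```python
from pl import *
P=B((-36,87,0))
print(env.state()["opening"],env.state()["joints"])
plan([P[0],P[1],150],down(np.radians(35.3)),step=50)
```

```text
0.21397440540376522 [ 0.289  0.365  2.04  -0.001  0.738 -0.433]
t 1.1 dist 99.0 rot [ 0.107 -0.001  0.   ] n 2
[7.4, -47.8, -10.2, 0.053, -0.0, 0.0]
[7.4, -48.3, -7.7, 0.053, -0.0, 0.0]
```

Emit:
{"method": "step_arm", "body": {"rows": [[7.4,-47.8,-10.2,0.053,0,0],[7.4,-48.3,-7.7,0.053,0,0],[0,0,0,0,0,0]]}}

```text
t: 1.48
eef_pos: [466.0, 101.2, 148.7]
tcp_rot: [-3.126, 1.569, -2.518]
ft_force: [-0.4, 0.1, 0.0]
opening: 0.005
```

Run:
```python
from pl import *
P=B((-36,87,0))
print(env.state()["opening"],env.state()["qvel"])
plan([P[0],P[1],107],down(np.radians(35.3)),step=30)
im=env.read_camera("scene");cv2.imwrite("pics/s1.png",cv2.resize(im[150:300,240:440,::-1],None,fx=4,fy=4,interpolation=cv2.INTER_CUBIC))
im=env.read_camera("top");cv2.imwrite("pics/t1.png",cv2.resize(im[130:250,180:330,::-1],None,fx=5,fy=5,interpolation=cv2.INTER_CUBIC))
```

```text
0.005356290433248423 [ 0.035 -0.015  0.022  0.008  0.009  0.008]
t 1.48 dist 42.1 rot [-0.008 -0.002  0.   ] n 2
[20.8, 3.0, 0.9, -0.004, -0.001, 0.0]
[20.8, 3.0, 0.9, -0.004, -0.001, 0.0]
```

View pics/s1.png

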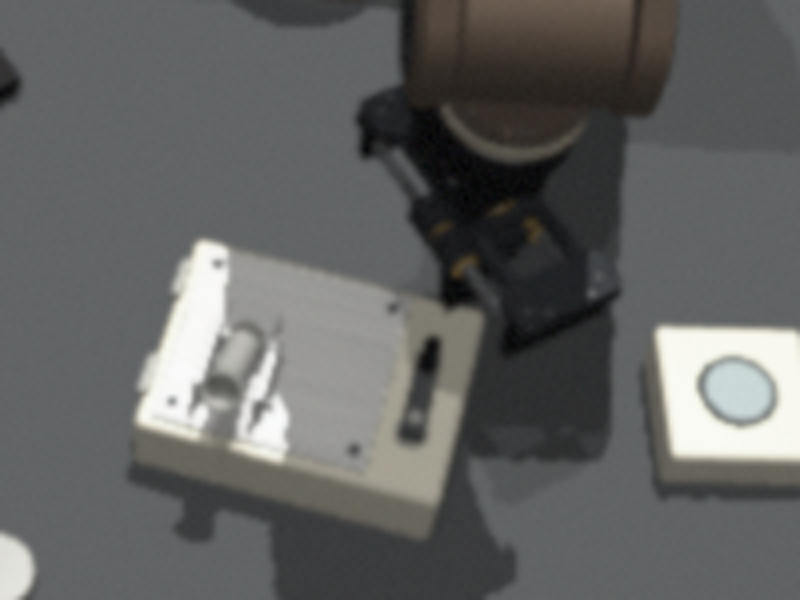

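View pics/t1.png

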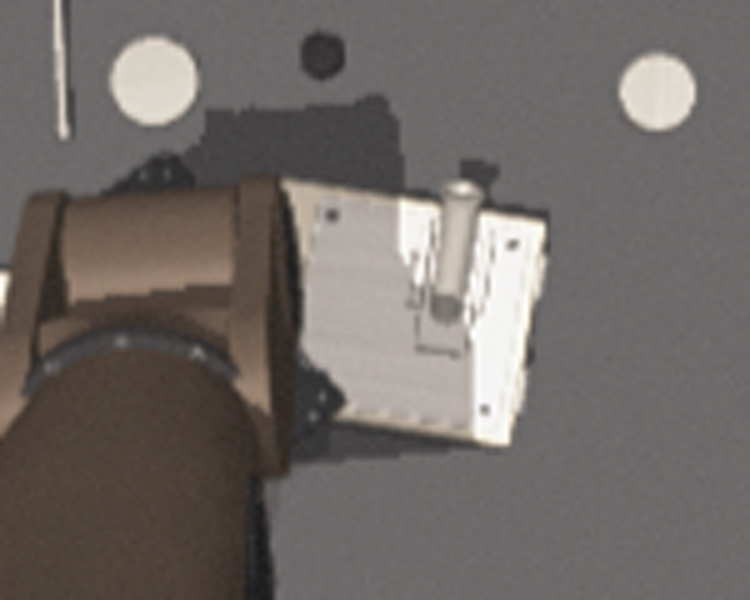

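The scene view shows the post (crop 430,345) undisturbed, with the gripper behind it on the -x/+y side as planned. I'll descend.

Emit:
{"method": "step_arm", "body": {"rows": [[20.8,3,0.9,0,0,0],[20.8,3,0.9,0,0,0],[2,0,0,0,0,0]]}}

```text
t: 1.95
eef_pos: [461.2, 112.5, 105.5]
tcp_rot: [-3.08, 1.57, -2.463]
ft_force: [-0.2, -0.3, 0.6]
opening: 0.002
```

Run:
```python
from pl import *
for P in [(-22,74,107),(-10,63.6,107),(15.9,37.7,107)]:
  P=B(P);print(P); plan(P,down(np.radians(35.3)),step=10)
```

```text
[475.537  91.855 107.   ]
t 1.95 dist 25.2 rot [ 0.001 -0.001  0.   ] n 3
[-0.5, -8.4, -0.1, 0.0, -0.0, 0.0]
[-0.5, -8.4, -0.1, 0.0, -0.0, 0.0]
[-0.5, -8.4, -0.1, 0.0, -0.0, 0.0]
[485.604  79.575 107.   ]
t 1.95 dist 41.0 rot [ 0.001 -0.001  0.   ] n 5
[-0.3, -8.2, 0.2, 0.0, -0.0, 0.0]
[-0.3, -8.2, 0.2, 0.0, -0.0, 0.0]
[-0.3, -8.2, 0.2, 0.0, -0.0, 0.0]
[-0.3, -8.2, 0.2, 0.0, -0.0, 0.0]
[-0.3, -8.2, 0.2, 0.0, -0.0, 0.0]
[506.749  49.667 107.   ]
t 1.95 dist 77.7 rot [ 0.001 -0.001  0.   ] n 8
[-0.2, -9.7, 0.1, 0.0, -0.0, 0.0]
[-0.2, -9.7, 0.1, 0.0, -0.0, 0.0]
[-0.2, -9.7, 0.1, 0.0, -0.0, 0.0]
[-0.2, -9.7, 0.1, 0.0, -0.0, 0.0]
[-0.2, -9.7, 0.1, 0.0, -0.0, 0.0]
[-0.2, -9.7, 0.1, 0.0, -0.0, 0.0]
[-0.2, -9.7, 0.1, 0.0, -0.0, 0.0]
[-0.2, -9.7, 0.1, 0.0, -0.0, 0.0]
```

Emit:
{"method": "step_arm", "body": {"rows": [[-0.2,-9.5,0.1,0,0,0],[-0.2,-9.5,0.1,0,0,0],[0,-9.5,0.1,0,0,0],[0,-9.5,0.1,0,0,0],[0,-9.5,0.1,0,0,0],[0,-9.5,0.1,0,0,0]]}}

```text
t: 2.7
eef_pos: [490.9, 64.9, 107.8]
tcp_rot: [2.52, 1.558, 3.14]
ft_force: [0.2, 4.2, -1.5]
opening: 0.006
```

Run:
```python
from pl import *
P=B((15.9,37.7,107));print(P,env.state()["ft_force"]); plan(P,down(np.radians(35.3)),step=8)
im=env.read_camera("scene");cv2.imwrite("pics/s2.png",cv2.resize(im[180:300,260:420,::-1],None,fx=5,fy=5,interpolation=cv2.INTER_CUBIC))
```

```text
[506.749  49.667 107.   ] [ 0.156  4.157 -1.501]
t 2.7 dist 22.1 rot [ 0.003 -0.01  -0.007] n 3
[0.2, -7.2, 1.4, 0.001, -0.003, -0.002]
[0.2, -7.2, 1.4, 0.001, -0.003, -0.002]
[0.2, -7.2, 1.4, 0.001, -0.003, -0.002]
```

View pics/s2.png

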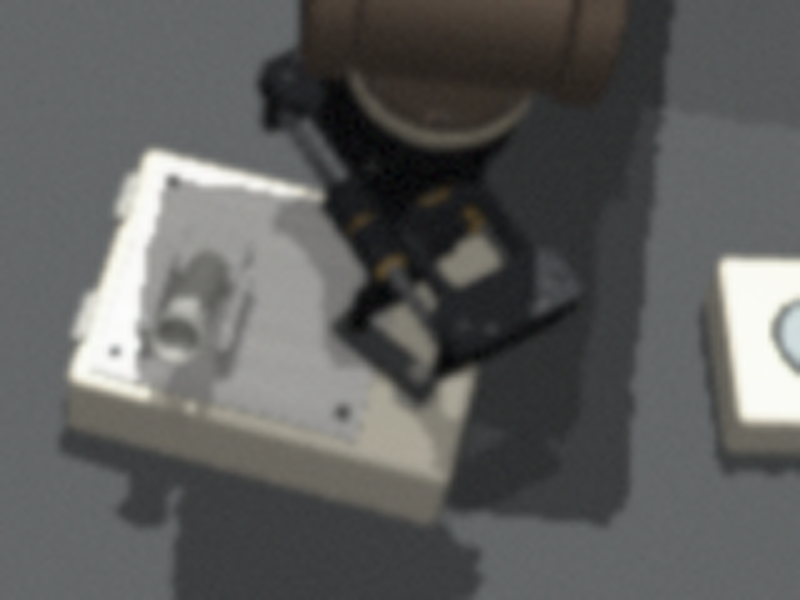

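Emit:
{"method": "step_arm", "body": {"rows": [[0.2,-7.5,1.4,0,-0.003,-0.002],[0.2,-7.5,1.4,0,-0.003,-0.002],[0.2,-7,1.4,0,-0.003,-0.002]]}}

```text
t: 3.12
eef_pos: [505.3, 51.9, 107.0]
tcp_rot: [1.883, 1.56, 2.5]
ft_force: [-30.5, 57.3, 18.2]
opening: 0.006
```

Run:
```python
from pl import *
P=B((15.9,37.7,107));print(env.state()["ft_force"]); plan(P,down(np.radians(35.3)),step=8)
```

```text
[-30.454  57.33   18.156]
t 3.12 dist 2.6 rot [ 0.001 -0.003 -0.01 ] n 1
[0.0, -2.6, -0.1, 0.001, -0.003, -0.01]
```

A force of 67 N along -u, at the expected spot, means the bar is on its hard stop. I'll back off, rise and look.

Emit:
{"method": "step_arm", "body": {"rows": [[0,3,0,0,0,0],[0,12,0,0,0,0],[-20,12,0,0,0,0],[-50,0,0,0,0,0],[-50,30,0,0,0,0],[-20,40,0,0,0,0],[0,50,0,0,0,0]], "grip": 60}}

```text
t: 4.0
eef_pos: [421.4, 173.3, 253.7]
tcp_rot: [1.481, 1.563, 2.094]
ft_force: [0.2, 0.0, -1.0]
opening: 0.624
```

Run:
```python
from pl import *
im=env.read_camera("scene");cv2.imwrite("pics/s3.png",cv2.resize(im[180:300,260:420,::-1],None,fx=5,fy=5,interpolation=cv2.INTER_CUBIC))
for a in (1.3,1.4,1.57):
  print(a,(proj("scene",B((30-40*np.cos(a),72-40*np.sin(a),105)))[0]-(260,180)+.5)*5-.5,(proj("scene",B((30,72,75)))[0]-(260,180)+.5)*5-.5)
```

```text
1.3 [354.077 306.205] [417.232 373.386]
1.4 [350.54  312.231] [417.232 373.386]
1.57 [346.212 323.214] [417.232 373.386]
```

View pics/s3.png

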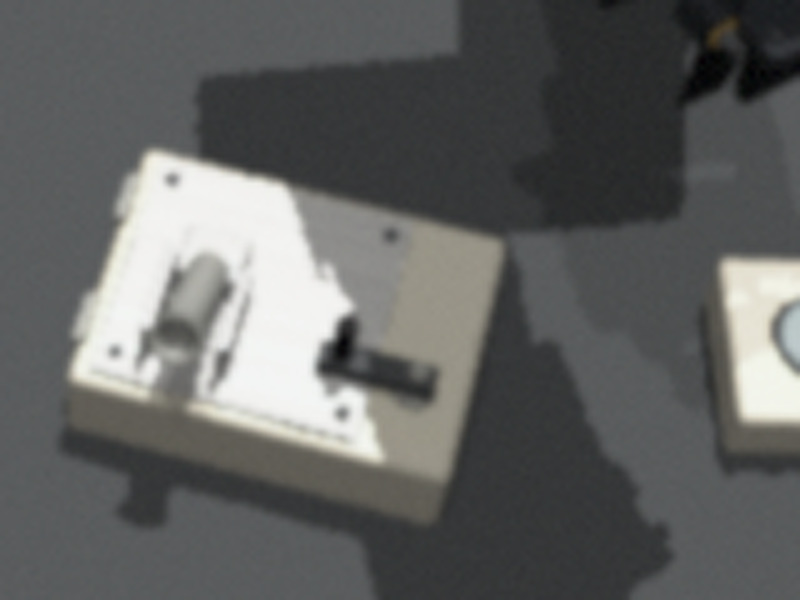

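Post top at crop (347,322) matches the 1.57 prediction (346,323), so the cover is secured. Next is the rod. Measured tip to handle end is 178 mm, as given.

```bash
cat >> pl.py <<'E'
ua=np.radians(165.2);ru=np.array([np.cos(ua),np.sin(ua),0]);TIP=np.array([382.2,-274.6,50]);GR=TIP-130*ru
E
python3 - <<'E'
from pl import *
print(GR)
plan([GR[0],GR[1],150],down(np.radians(75.2)),step=58)
E
```

```text
[ 507.887 -307.808   50.   ]
t 4.05 dist 503.2 rot [-0.697  0.003 -0.01 ] n 9
[11.0, -49.8, -22.9, -0.077, 0.0, -0.001]
[11.1, -47.9, -26.7, -0.077, 0.0, -0.001]
[11.1, -45.7, -30.3, -0.077, 0.0, -0.001]
[11.2, -43.2, -33.7, -0.077, 0.0, -0.001]
[11.2, -40.4, -37.0, -0.077, 0.0, -0.001]
[11.3, -37.4, -40.0, -0.077, 0.0, -0.001]
[11.3, -34.2, -42.7, -0.077, 0.0, -0.001]
[11.4, -30.8, -45.3, -0.077, 0.0, -0.001]
[11.4, -27.2, -47.5, -0.077, 0.0, -0.001]
```

Emit:
{"method": "step_arm", "body": {"rows": [[5,-49.8,-22.9,-0.077,0,0],[5,-47.9,-26.7,-0.077,0,0],[8,-45.7,-30.3,-0.077,0,0],[8,-43.2,-33.7,-0.077,0,0],[11.2,-40.4,-37,-0.077,0,0],[11.3,-37.4,-40,-0.077,0,0],[11.3,-34.2,-42.7,-0.077,0,0],[11.4,-30.8,-45.3,-0.077,0,0]]}}

```text
t: 5.05
eef_pos: [507.2, -262.3, 180.8]
tcp_rot: [-0.997, 1.563, 0.265]
ft_force: [0.4, 0.4, 0.5]
opening: 0.632
```

Run:
```python
from pl import *
plan([GR[0],GR[1],140],down(np.radians(75.2)),step=50)
```

```text
t 5.05 dist 61.1 rot [-0.05   0.004  0.007] n 2
[20.3, -7.1, -21.6, -0.025, 0.002, 0.003]
[20.4, -6.6, -21.8, -0.025, 0.002, 0.003]
```

Emit:
{"method": "step_arm", "body": {"rows": [[20.3,-7.1,-21.6,-0.025,0.002,0.003],[20.4,-6.6,-21.8,-0.025,0.002,0.003],[0,0,0,0,0,0],[0,0,0,0,0,0]]}}

```text
t: 5.55
eef_pos: [508.3, -313.0, 138.2]
tcp_rot: [-2.175, 1.567, -0.865]
ft_force: [-0.2, 0.0, -0.1]
opening: 0.63
```

Run:
```python
from pl import *
plan([GR[0],GR[1],57],down(np.radians(75.2)),step=25)
im=env.read_camera("scene");cv2.imwrite("pics/s4.png",cv2.resize(im[150:290,130:270,::-1],None,fx=4,fy=4,interpolation=cv2.INTER_CUBIC))
im=env.read_camera("top");cv2.imwrite("pics/t4.png",cv2.resize(im[130:250,280:420,::-1],None,fx=4,fy=4,interpolation=cv2.INTER_CUBIC))
```

```text
t 5.55 dist 81.4 rot [-0.002 -0.002  0.003] n 4
[20.3, 0.5, 1.3, -0.001, -0.0, 0.001]
[20.3, 0.5, 1.3, -0.001, -0.0, 0.001]
[20.3, 0.5, 1.2, -0.001, -0.0, 0.001]
[20.3, 0.5, 1.2, -0.001, -0.0, 0.001]
```

View pics/s4.png

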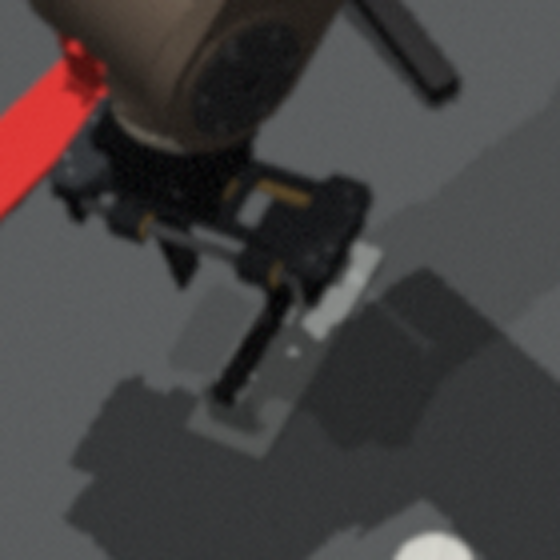

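View pics/t4.png

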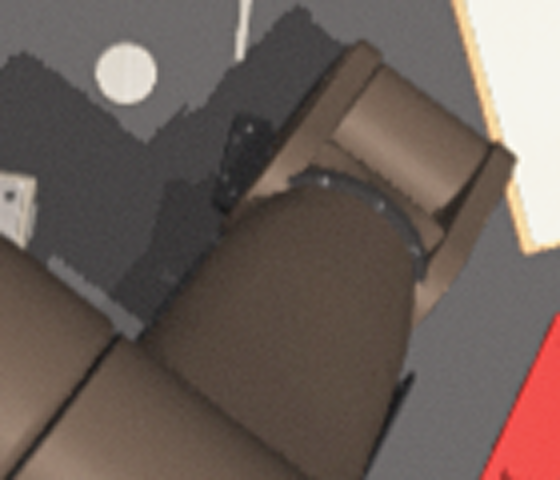

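The scene view shows the fingers straddling the handle line (crop 255,340). I'll descend.

Emit:
{"method": "step_arm", "body": {"rows": [[20.3,0.5,1.3,0,0,0],[20.3,0.5,1.3,0,0,0],[20,0.5,1.2,0,0,0],[18,0.5,1,0,0,0],[0,0,0,0,0,0]]}}

```text
t: 6.28
eef_pos: [510.5, -305.0, 62.9]
tcp_rot: [-2.025, 1.559, -0.71]
ft_force: [-0.0, -0.0, 0.5]
opening: 0.629
```

Run:
```python
from pl import *
plan([GR[0],GR[1],56],down(np.radians(75.2)),step=25)
im=env.read_camera("scene");cv2.imwrite("pics/s5.png",cv2.resize(im[160:280,150:260,::-1],None,fx=5,fy=5,interpolation=cv2.INTER_CUBIC))
```

```text
t 6.28 dist 7.9 rot [ 0.002 -0.005  0.011] n 1
[6.9, 1.9, -3.4, 0.002, -0.005, 0.011]
```

View pics/s5.png

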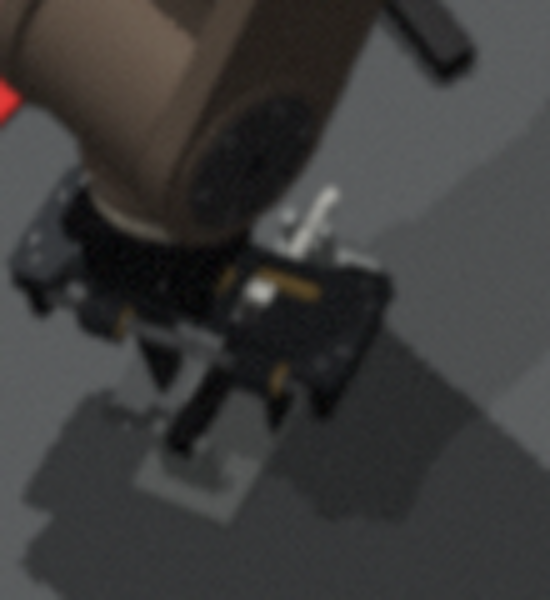

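The handle lies between the fingers (crop 160,365 and 275,410). I'll make a small correction and close.

Emit:
{"method": "step_arm", "body": {"rows": [[6.5,1.9,-3.4,0.002,-0.005,0.011],[0.5,0,0,0,0,0]]}}

```text
t: 6.58
eef_pos: [508.8, -308.5, 58.1]
tcp_rot: [-2.057, 1.568, -0.744]
ft_force: [0.1, 0.6, -0.2]
opening: 0.632
```

Emit:
{"method": "step_arm", "body": {"rows": [[0,0,0,0,0,0],[0,0,0,0,0,0],[0,0,0,0,0,0],[0,0,0,0,0,0],[0,0,0,0,0,0],[0,0,0,0,0,0],[0,0,0,0,0,0],[0,0,0,0,0,0]], "grip": 0}}

```text
t: 7.58
eef_pos: [509.0, -308.7, 59.0]
tcp_rot: [-2.031, 1.567, -0.719]
ft_force: [0.0, -0.2, 0.8]
opening: 0.147
```

Run:
```python
from pl import *
s=env.state();print(s["opening"]*95.1,s["joints"],s["ft_force"])
plan([GR[0],GR[1],56],down(np.radians(75.2)),step=25)
```

```text
13.953361701535245 [-0.656  0.678  1.79  -0.     0.67  -1.968] [ 0.015 -0.174  0.804]
t 7.58 dist 3.3 rot [ 0.    -0.002  0.004] n 1
[3.0, 1.3, 0.6, 0.0, -0.002, 0.004]
```

Opening of 13.95 mm equals the handle width, so the rod is gripped. I'll lift straight up.

Emit:
{"method": "step_arm", "body": {"rows": [[-15,0,0,0,0,0],[-30,0,0,0,0,0],[-40,0,0,0,0,0],[-45,0,0,0,0,0],[-25,0,0,0,0,0]]}}

```text
t: 8.2
eef_pos: [507.7, -307.7, 220.3]
tcp_rot: [-2.196, 1.57, -0.884]
ft_force: [0.7, -0.4, -1.6]
opening: 0.147
```

```bash
cat >> pl.py <<'E'
RB=rz(BQ[2]);th=np.radians(35);ZT=RB@np.array([np.cos(th),0,np.sin(th)])
TX=RB@np.array([np.sin(th),0,-np.cos(th)]);TY=-ZT;RT=np.column_stack([TX,TY,np.cross(TX,TY)])
MOUTH=B((75,-45,125))
def ins(gap,gy=51.3,gx=9): # TCP with collar gap mm from mouth
    return MOUTH+(gap+gy)*ZT-gx*TX
def err(pos,R):
    s=env.state();return R.T@(s["eef_pos"]-pos)
E
python3 - <<'E'
from pl import *
s=env.state();print(s["opening"]*95.1)
print(ins(105))
plan(ins(105),RT,step=45,ang=.15)
im=env.read_camera("scene");cv2.imwrite("pics/s6.png",cv2.resize(im[130:290,130:280,::-1],None,fx=4,fy=4,interpolation=cv2.INTER_CUBIC))
E
```

```text
13.959017782870816
[672.106 -62.628 222.022]
t 8.2 dist 295.1 rot [-0.085 -0.028 -0.61 ] n 7
[-0.3, -13.8, 39.8, -0.012, -0.004, -0.087]
[1.1, -14.2, 39.7, -0.012, -0.004, -0.087]
[2.5, -14.5, 39.5, -0.012, -0.004, -0.087]
[4.0, -14.7, 39.3, -0.012, -0.004, -0.087]
[5.4, -14.8, 39.1, -0.012, -0.004, -0.087]
[6.8, -14.7, 38.9, -0.012, -0.004, -0.087]
[8.3, -14.6, 38.7, -0.012, -0.004, -0.087]
```

View pics/s6.png

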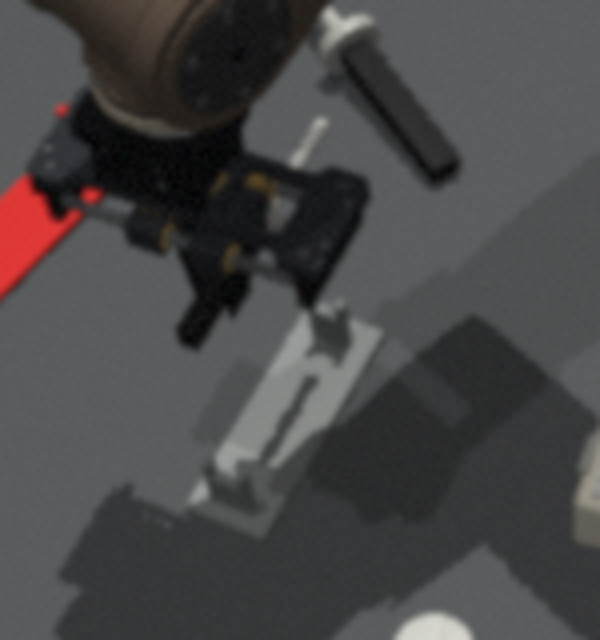

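The rod is out of the rack and in the fingers (tip at crop 318,125).

Emit:
{"method": "step_arm", "body": {"rows": [[-1,-17,39.8,-0.012,-0.004,-0.087],[0,-17,39.7,-0.012,-0.004,-0.087],[2.5,-17,39.5,-0.012,-0.004,-0.087],[4,-17,39.3,-0.012,-0.004,-0.087],[5.4,-17,39.1,-0.012,-0.004,-0.087],[6.8,-17,38.9,-0.012,-0.004,-0.087],[6,-14.6,30,-0.012,-0.004,-0.08]]}}

```text
t: 9.12
eef_pos: [687.6, -69.3, 236.2]
tcp_rot: [-1.573, 0.943, -0.174]
ft_force: [0.2, -0.7, -1.9]
opening: 0.147
```

Run:
```python
from pl import *
s=env.state();print(s["joints"])
plan(ins(105),RT,step=45,ang=.1)
```

```text
[-0.202  0.44   1.81   0.063  0.265 -1.657]
t 9.12 dist 22.1 rot [-0.001 -0.002  0.017] n 1
[1.8, 21.6, 3.9, -0.001, -0.002, 0.017]
```

Emit:
{"method": "step_arm", "body": {"rows": [[1.5,11,3.5,0,-0.002,0.016],[0,0,0,0,0,0]]}}

```text
t: 9.38
eef_pos: [679.3, -62.4, 227.6]
tcp_rot: [-1.57, 0.962, -0.167]
ft_force: [0.7, -0.7, -1.2]
opening: 0.145
```

Run:
```python
from pl import *
plan(ins(105),RT,step=45,ang=.1)
s=env.state();R=Rst(s)
tip=s["eef_pos"]+R@np.array([9,51.3+80,0]);col=s["eef_pos"]+R@np.array([9,51.3,0])
print("tip gap/lateral",(np.column_stack([TX,ZT,np.cross(TX,ZT)]).T@(tip-MOUTH)))
for n,o,f in (("scene",(250,190),5),("top",(230,110),5)):
  im=env.read_camera(n);x,y=o;cv2.imwrite(f"pics/{n}7.png",cv2.resize(im[y:y+110,x:x+130,::-1],None,fx=f,fy=f,interpolation=cv2.INTER_CUBIC))
  for nm,P in(("tip",tip),("col",col),("mouth",MOUTH)):print(n,nm,(proj(n,P)[0]-o+.5)*f-.5)
```

```text
t 9.38 dist 9.1 rot [ 0.001  0.002 -0.003] n 1
[0.5, 8.9, -1.4, 0.001, 0.002, -0.003]
tip gap/lateral [-0.839 33.904 -1.242]
scene tip [212.723 316.542]
scene col [176.435 390.967]
scene mouth [224.043 288.74 ]
top tip [217.77  242.801]
top col [234.244 122.602]
top mouth [213.136 291.231]
```

View pics/scene7.png

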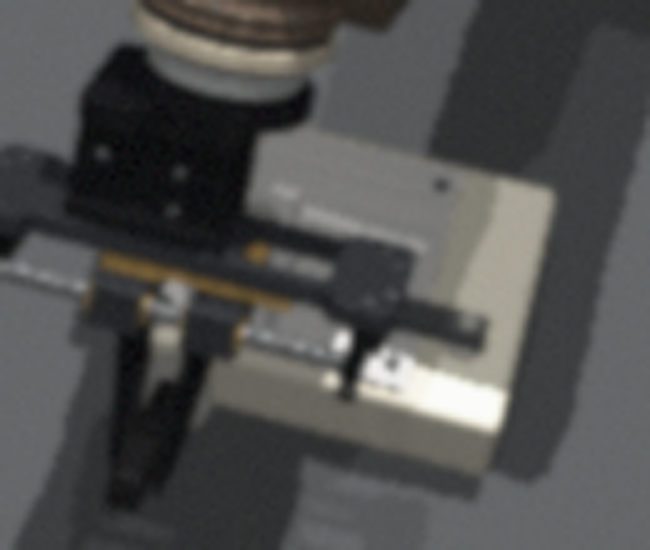

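View pics/top7.png

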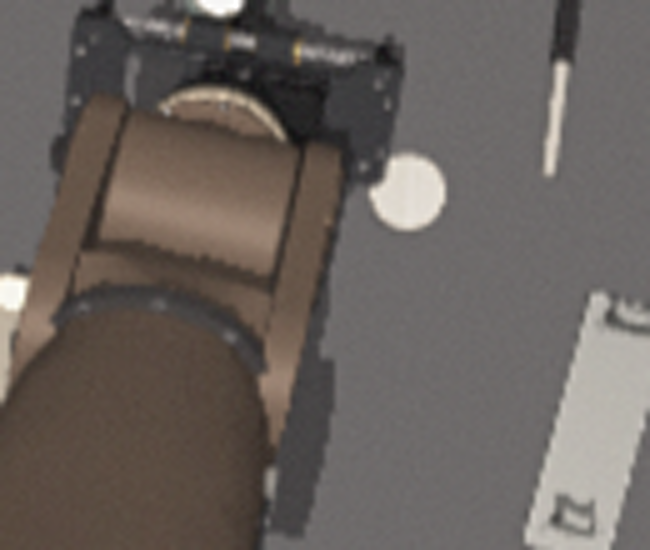

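Camera views are mostly occluded. The collar's upper rim (crop 165,345) lies where the model predicts. I'll start insertion slowly.

Emit:
{"method": "step_arm", "body": {"rows": [[0.5,12,-1,0.001,0.002,-0.003],[0.3,12,-0.3,0,0,0],[0,6,0,0,0,0],[0,0,0,0,0,0]]}}

```text
t: 9.98
eef_pos: [653.6, -62.4, 209.3]
tcp_rot: [-1.572, 0.958, -0.175]
ft_force: [-0.3, 0.5, -0.8]
opening: 0.147
```

Run:
```python
from pl import *
s=env.state();print(s["ft_force"],"tool",Rst().T@s["ft_force"])
plan(ins(70),RT,step=8,ang=.1)
```

```text
[-0.325  0.499 -0.778] tool [0.402 0.78  0.436]
t 9.97 dist 13.0 rot [-0.003 -0.003  0.002] n 2
[0.0, 6.4, 1.4, -0.001, -0.002, 0.001]
[0.1, 6.4, 1.4, -0.001, -0.002, 0.001]
```

Emit:
{"method": "step_arm", "body": {"rows": [[0,0,2.7,-0.002,-0.003,0.002],[0,5,0.3,0,0,0],[0,5,0,0,0,0],[0,5,0,0,0,0],[0,3,0,0,0,0]]}}

```text
t: 10.6
eef_pos: [639.2, -56.5, 198.8]
tcp_rot: [-1.57, 0.959, -0.17]
ft_force: [0.3, 0.3, 0.1]
opening: 0.146
```

Run:
```python
from pl import *
s=env.state();print(s["ft_force"],"tool",Rst().T@s["ft_force"])
print(err(ins(0),RT))
plan(ins(50),RT,step=8,ang=.1)
```

```text
[0.309 0.307 0.129] tool [ 0.04  -0.281  0.355]
[ -0.17  -64.204   0.479]
t 10.6 dist 14.2 rot [-0.     0.     0.001] n 2
[0.1, 7.1, -0.2, -0.0, 0.0, 0.0]
[0.1, 7.1, -0.2, -0.0, 0.0, 0.0]
```

Emit:
{"method": "step_arm", "body": {"rows": [[0.1,9,-0.4,0,0,0],[0,9,0,0,0,0],[0,9,0,0,0,0],[0,4,0,0,0,0]]}}

```text
t: 11.1
eef_pos: [611.8, -52.4, 179.3]
tcp_rot: [-1.571, 0.96, -0.17]
ft_force: [-0.2, 0.3, -1.2]
opening: 0.146
```

Run:
```python
from pl import *
s=env.state();print("tool",Rst().T@s["ft_force"],s["moment"])
print(err(ins(0),RT))
plan(ins(10),RT,step=8,ang=.1)
```

```text
tool [0.882 0.903 0.241] [0.151 0.419 0.021]
[ -0.094 -30.431  -0.094]
t 11.1 dist 20.4 rot [-0.001 -0.     0.   ] n 3
[0.0, 6.8, 0.0, -0.0, -0.0, 0.0]
[0.0, 6.8, 0.0, -0.0, -0.0, 0.0]
[0.0, 6.8, 0.0, -0.0, -0.0, 0.0]
```

Emit:
{"method": "step_arm", "body": {"rows": [[0,8,0,0,0,0],[0,8,0,0,0,0],[0,7,0,0,0,0],[0,3,0,0,0,0]]}}

```text
t: 11.6
eef_pos: [595.3, -50.6, 175.6]
tcp_rot: [-1.561, 0.976, -0.161]
ft_force: [5.3, 2.6, -1.2]
opening: 0.143
```

Run:
```python
from pl import *
s=env.state();print("tool",Rst().T@s["ft_force"],s["moment"])
print(err(ins(0),RT))
```

```text
tool [ 3.66  -3.307  3.434] [ 0.615 -0.708  0.148]
[ -6.577 -14.693  -1.119]
```

Run:
```python
from pl import *
s=env.state();print(s["joints"],s["qvel"],s["tau"],s["opening"]*95.1)
print(Ro.from_matrix(Rst().T@RT).as_rotvec())
im=env.read_camera("scene");cv2.imwrite("pics/s8.png",cv2.resize(im[180:310,240:400,::-1],None,fx=5,fy=5,interpolation=cv2.INTER_CUBIC))
```

```text
[-0.206  0.42   2.068  0.398  0.064 -1.995] [-0.004 -0.013  0.022  0.137  0.001 -0.133] [ -1.915 -49.03  -15.144  -0.476  -1.511  -0.247] 13.58481951594484
[-0.002  0.005 -0.016]
```

View pics/s8.png

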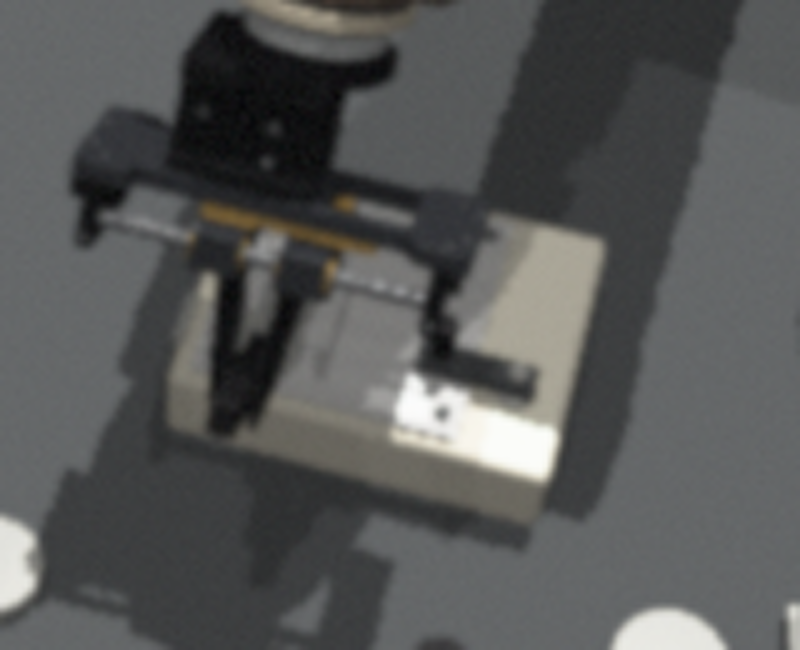

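The wrist is at its range limit (q5 = 0.064), and the measured pose slid off the line; there is no jam. The rod is about 65 mm into the tube, so I'll release it there, back off to look, and regrip with the tool tilted less.

Emit:
{"method": "step_arm", "body": {"rows": [[0,0,0,0,0,0],[0,0,0,0,0,0],[0,0,0,0,0,0]], "grip": 50}}

```text
t: 12.02
eef_pos: [594.6, -50.6, 175.6]
tcp_rot: [-1.561, 0.976, -0.162]
ft_force: [-0.5, -0.0, -0.2]
opening: 0.407
```

Emit:
{"method": "step_arm", "body": {"rows": [[-15,0,0,0,0,0],[-30,0,0,0,0,-0.03],[-40,0,0,0,0,0.1],[-40,0,0,0,0,0.15],[-20,0,40,0,0,0.15],[0,0,50,0,0,0],[0,0,50,0,0,0],[0,0,50,0,0,0]]}}

```text
t: 13.02
eef_pos: [552.0, 150.4, 300.6]
tcp_rot: [-1.555, 1.343, -0.162]
ft_force: [0.3, -0.1, -0.1]
opening: 0.526
```

Run:
```python
from pl import *
s=env.state();print(s["joints"],s["opening"]*95)
im=env.read_camera("scene");cv2.imwrite("pics/s9.png",cv2.resize(im[180:310,240:400,::-1],None,fx=5,fy=5,interpolation=cv2.INTER_CUBIC))
im=env.read_camera("top");cv2.imwrite("pics/t9.png",cv2.resize(im[110:240,200:330,::-1],None,fx=5,fy=5,interpolation=cv2.INTER_CUBIC))
```

```text
[ 0.184  0.288  1.735 -0.097  0.906 -1.157] 49.96433814182373
```

View pics/s9.png

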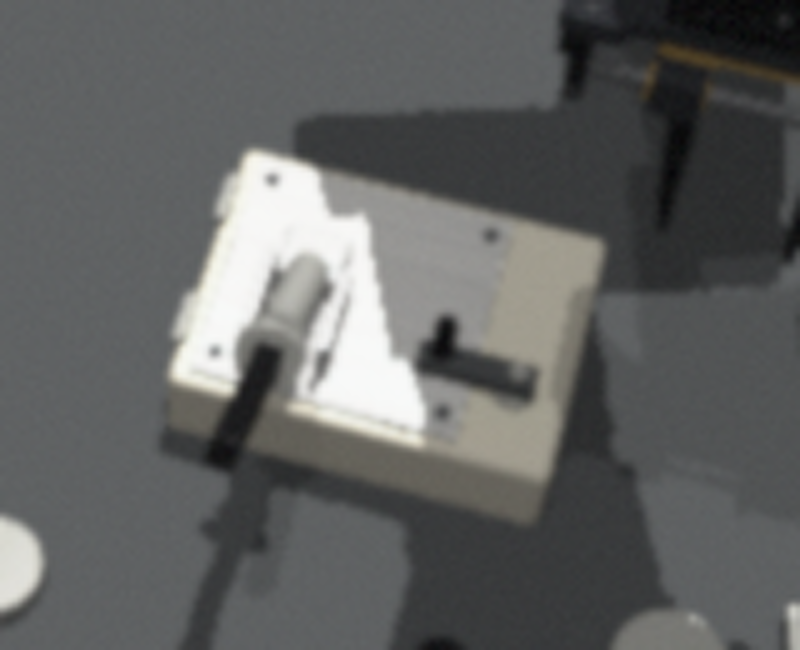

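View pics/t9.png

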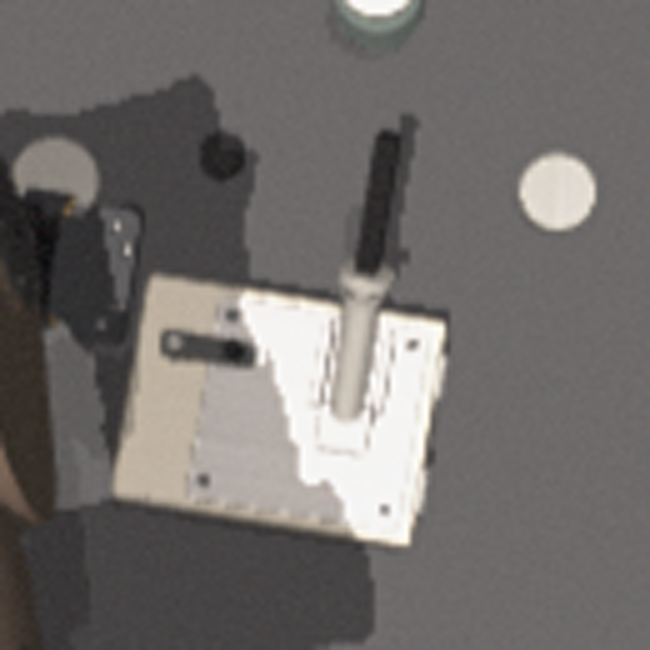

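The rod slid fully home and its collar sits on the mouth (scene crop 270,350; top crop 365,278). I'll check this with numbers and plan the regrip.

```bash
cat >> pl.py <<'E'
def tool(tdeg):
    t=np.radians(tdeg);x=RB@np.array([np.sin(t),0,-np.cos(t)]);z=RT[:,2];return np.column_stack([x,np.cross(z,x),z])
E
python3 - <<'E'
from pl import *
print(RT)
for n,o in(("scene",(240,180)),("top",(200,110))):
  for nm,P in dict(col=MOUTH,colback=MOUTH+8*ZT,hend=MOUTH+98*ZT,hend_top=MOUTH+98*ZT-9*TX,hend_bot=MOUTH+98*ZT+9*TX).items():
    print(n,nm,(proj(n,P)[0]-o+.5)*5-.5)
print(tri([("scene",uc((222,455),(240,180),5)),("top",uc((387,135),(200,110),5))]),MOUTH+98*ZT)
t=10;R=tool(t);g=MOUTH+50*ZT
print("TCP",g-6*R[:,0]);
plan(g-90*R[:,0],R,step=50,ang=.17)
E
```

```text
[[ 0.565 -0.807  0.169]
 [-0.097  0.139  0.986]
 [-0.819 -0.574 -0.   ]]
scene col [274.043 338.74 ]
scene colback [270.761 345.374]
scene hend [230.891 425.927]
scene hend_top [234.608 408.453]
scene hend_bot [227.196 443.29 ]
top col [363.136 291.231]
top colback [364.717 279.861]
top hend [383.186 147.036]
top hend_top [381.59  152.683]
top hend_bot [384.763 141.457]
(array([639.874, -57.888, 170.933]), array([ 0.062,  0.004,  0.083, -0.005])) [630.125 -55.421 181.21 ]
TCP [590.346 -48.593 159.588]
t 13.12 dist 208.3 rot [-0.005  0.003  0.053] n 5
[13.7, -8.7, -38.4, -0.001, 0.001, 0.011]
[13.6, -8.8, -38.4, -0.001, 0.001, 0.011]
[13.6, -8.9, -38.4, -0.001, 0.001, 0.011]
[13.5, -9.0, -38.4, -0.001, 0.001, 0.011]
[13.4, -9.1, -38.4, -0.001, 0.001, 0.011]
```

Emit:
{"method": "step_arm", "body": {"rows": [[13,-8.7,-38.4,0,0,0.011],[13,-8.8,-38.4,0,0,0.011],[13,-9,-38.4,0,0,0.011],[13,-9,-38.4,0,0,0.011],[10,-9,-38.4,-0.005,0,0.011],[0,0,0,0,0,0]]}}

```text
t: 13.88
eef_pos: [574.0, -53.1, 245.4]
tcp_rot: [-1.549, 1.399, -0.144]
ft_force: [0.3, 0.1, -0.7]
opening: 0.524
```

Run:
```python
from pl import *
t=10;R=tool(t);g=MOUTH+50*ZT+4*TX
print(env.state()["joints"])
plan(g-90*R[:,0],R,step=50)
plan(g-6*R[:,0],R,step=25)
```

```text
[-0.212  0.36   1.778  0.016  0.833 -1.626]
t 13.88 dist 10.1 rot [ 0.004  0.004 -0.003] n 1
[6.8, -2.0, 7.2, 0.004, 0.004, -0.003]
t 13.88 dist 91.1 rot [ 0.004  0.004 -0.003] n 4
[22.7, -0.6, 1.7, 0.001, 0.001, -0.001]
[22.7, -0.5, 1.7, 0.001, 0.001, -0.001]
[22.7, -0.5, 1.8, 0.001, 0.001, -0.001]
[22.7, -0.5, 1.8, 0.001, 0.001, -0.001]
```

Emit:
{"method": "step_arm", "body": {"rows": [[6.8,-2,7.2,0.004,0.004,-0.003],[20,0,0,0,0,0],[20,0,0,0,0,0],[20,0,0,0,0,0]]}}

```text
t: 14.38
eef_pos: [589.3, -44.1, 179.6]
tcp_rot: [-1.568, 1.392, -0.167]
ft_force: [0.6, 0.2, 0.1]
opening: 0.524
```

Run:
```python
from pl import *
t=10;R=tool(t);g=MOUTH+50*ZT+4*TX
plan(g-6*R[:,0],R,step=25)
im=env.read_camera("scene");cv2.imwrite("pics/s10.png",cv2.resize(im[180:310,240:400,::-1],None,fx=5,fy=5,interpolation=cv2.INTER_CUBIC))
```

```text
t 14.38 dist 24.0 rot [0.001 0.001 0.005] n 1
[23.7, 0.1, -4.2, 0.001, 0.001, 0.005]
```

View pics/s10.png

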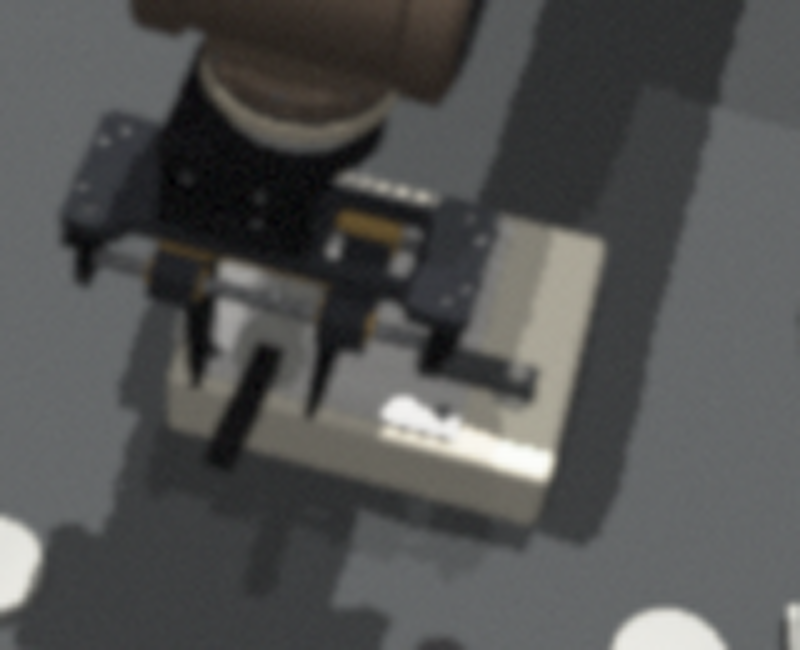

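The open fingers straddle the handle (crop 195,370 and 320,400). I'll go down and grip.

Emit:
{"method": "step_arm", "body": {"rows": [[12,0,-3.5,0,0,0.005],[12,0,-0.7,0,0,0],[0,0,0,0,0,0]]}}

```text
t: 14.8
eef_pos: [592.3, -47.1, 152.4]
tcp_rot: [-1.568, 1.4, -0.164]
ft_force: [-0.3, 0.5, 0.5]
opening: 0.526
```

Emit:
{"method": "step_arm", "body": {"rows": [[0,0,0,0,0,0],[0,0,0,0,0,0],[0,0,0,0,0,0],[0,0,0,0,0,0],[0,0,0,0,0,0],[0,0,0,0,0,0],[0,0,0,0,0,0]], "grip": 0}}

```text
t: 15.68
eef_pos: [592.6, -47.3, 153.9]
tcp_rot: [-1.569, 1.398, -0.165]
ft_force: [-0.3, -0.2, -0.3]
opening: 0.145
```

Run:
```python
from pl import *
t=10;R=tool(t);g=MOUTH+50*ZT+4*TX
s=env.state();print(s["opening"]*95.1,"tool",Rst().T@s["ft_force"],s["moment"],s["joints"])
plan(g-6*R[:,0],R,step=25)
RR=Rst(s); print("ZT,-TX in tool", RR.T@ZT, RR.T@-TX)
```

```text
13.774214871379073 tool [ 0.245  0.356 -0.213] [-0.043  0.083  0.001] [-0.193  0.499  1.834  0.008  0.636 -1.603]
t 15.68 dist 2.9 rot [ 0.003  0.001 -0.001] n 1
[-2.3, -0.7, -1.6, 0.003, 0.001, -0.001]
ZT,-TX in tool [-0.424 -0.906 -0.002] [-0.906  0.424  0.002]
```

Emit:
{"method": "step_arm", "body": {"rows": [[-2.3,1,0,0,0,-0.04],[0,0,0,0,0,0],[0.8,1.8,0,0,0,0],[0,0,0,0,0,0]]}}

```text
t: 16.18
eef_pos: [589.4, -46.7, 154.5]
tcp_rot: [-1.568, 1.359, -0.165]
ft_force: [-1.7, 1.0, -1.4]
opening: 0.144
```

Run:
```python
from pl import *
s=env.state();A=np.column_stack([TX,ZT,RT[:,2]]);print("force (TX,ZT,lat)",A.T@s["ft_force"],s["moment"],"pos",A.T@(s["eef_pos"]-MOUTH),s["eef_pos"])
```

```text
force (TX,ZT,lat) [ 0.09  -2.329  0.7  ] [ 0.064  0.43  -0.01 ] pos [-2.015 48.626  1.682] [589.409 -46.725 154.541]
```

Emit:
{"method": "step_arm", "body": {"rows": [[1,2.2,0,0,0,0],[0,0,0,0,0,0]]}}

```text
t: 16.42
eef_pos: [588.1, -46.5, 153.6]
tcp_rot: [-1.568, 1.358, -0.165]
ft_force: [-0.9, 0.3, 2.0]
opening: 0.145
```

```bash
cat > f.py <<'E'
from pl import *
s=env.state();A=np.column_stack([TX,ZT,RT[:,2]]);print("force (TX,ZT,lat)",A.T@s["ft_force"],s["moment"],"pos",A.T@(s["eef_pos"]-MOUTH),"rot",Ro.from_matrix(Rst(s).T@tool(10)).as_rotvec())
E
python3 f.py
```

```text
force (TX,ZT,lat) [-2.151  0.424  0.106] [0.051 0.388 0.012] pos [-2.004 47.026  1.677] rot [0.003 0.001 0.039]
```

Emit:
{"method": "step_arm", "body": {"rows": [[1.2,2.7,0,0,0,0],[0.8,1.8,0,0,0,0]]}}

```text
t: 16.68
eef_pos: [587.8, -46.5, 153.7]
tcp_rot: [-1.569, 1.347, -0.165]
ft_force: [1.4, 1.4, 9.3]
opening: 0.144
```

```bash
python3 f.py
python3 - <<'E'
from pl import *
im=env.read_camera("scene");cv2.imwrite("pics/s11.png",cv2.resize(im[200:300,260:360,::-1],None,fx=6,fy=6,interpolation=cv2.INTER_CUBIC))
E
```

```text
force (TX,ZT,lat) [-6.932  6.231  1.6  ] [ 0.098 -0.107  0.026] pos [-2.247 46.79   1.657] rot [0.002 0.001 0.049]
```

View pics/s11.png

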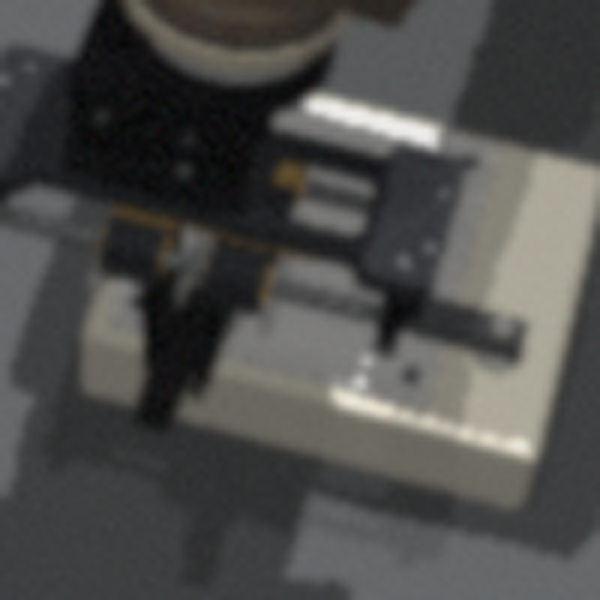

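Emit:
{"method": "step_arm", "body": {"rows": [[0.8,4.5,0,0,0,0],[0.8,4.5,0,0,0,0],[0.8,4.5,0,0,0,0]]}}

```text
t: 17.1
eef_pos: [586.0, -46.3, 155.3]
tcp_rot: [-1.569, 1.316, -0.167]
ft_force: [11.9, -0.7, 7.1]
opening: 0.143
```

```bash
python3 f.py
```

```text
force (TX,ZT,lat) [ 1.018 13.789  1.371] [-0.028 -2.134  0.029] pos [-4.593 46.185  1.538] rot [0.001 0.001 0.08 ]
```

The collar is hard on its stop: 14 N along the axis with no further travel, and the picture after release showed it flush. Now I draw it out along the axis.

Run:
```python
from pl import *
print(Rst().T@ZT,env.state()["joints"]); plan(env.state()["eef_pos"]+120*ZT,Rst(),step=18)
```

```text
[-0.349 -0.937 -0.001] [-0.194  0.472  1.9    0.014  0.515 -1.607]
t 17.1 dist 120.0 rot [0. 0. 0.] n 7
[-6.0, -16.1, -0.0, 0.0, 0.0, 0.0]
[-6.0, -16.1, -0.0, 0.0, 0.0, 0.0]
[-6.0, -16.1, -0.0, 0.0, 0.0, 0.0]
[-6.0, -16.1, -0.0, 0.0, 0.0, 0.0]
[-6.0, -16.1, -0.0, 0.0, 0.0, 0.0]
[-6.0, -16.1, -0.0, 0.0, 0.0, 0.0]
[-6.0, -16.1, -0.0, 0.0, 0.0, 0.0]
```

Emit:
{"method": "step_arm", "body": {"rows": [[-1,-4,0,0,0,0],[-4,-10,0,0,0,0],[-5,-13,0,0,0,0],[-5,-13,0,0,0,0]]}}

```text
t: 17.6
eef_pos: [621.5, -52.3, 180.2]
tcp_rot: [-1.569, 1.319, -0.167]
ft_force: [-0.3, -0.4, -0.4]
opening: 0.147
```

```bash
python3 f.py
```

```text
force (TX,ZT,lat) [ 0.204 -0.443 -0.478] [ 0.07   0.183 -0.008] pos [-4.398 90.006  1.568] rot [0.001 0.001 0.077]
```

Emit:
{"method": "step_arm", "body": {"rows": [[-6,-16,0,0,0,0],[-6,-16,0,0,0,0],[-6,-16,0,0,0,0],[-6,-16,0,0,0,0],[-2,-5,0,0,0,0],[0,0,0,0,0,0]]}}

```text
t: 18.35
eef_pos: [686.1, -63.5, 225.7]
tcp_rot: [-1.569, 1.319, -0.167]
ft_force: [0.7, -0.4, -1.4]
opening: 0.146
```

```bash
python3 f.py
python3 - <<'E'
from pl import *
print(env.state()["opening"]*95.1)
for n,o,f in (("scene",(220,190),5),("top",(200,80),5)):
  im=env.read_camera(n);x,y=o;cv2.imwrite(f"pics/{n}12.png",cv2.resize(im[y:y+120,x:x+140,::-1],None,fx=f,fy=f,interpolation=cv2.INTER_CUBIC))
E
```

```text
force (TX,ZT,lat) [ 1.556 -0.191 -0.292] [0.058 0.191 0.008] pos [ -3.999 169.821   1.486] rot [0.001 0.001 0.078]
13.897089710371151
```

View pics/scene12.png

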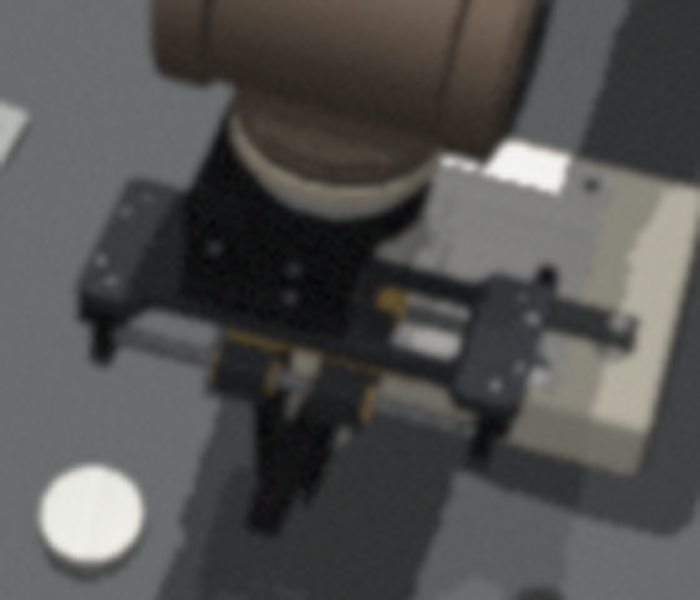

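View pics/top12.png

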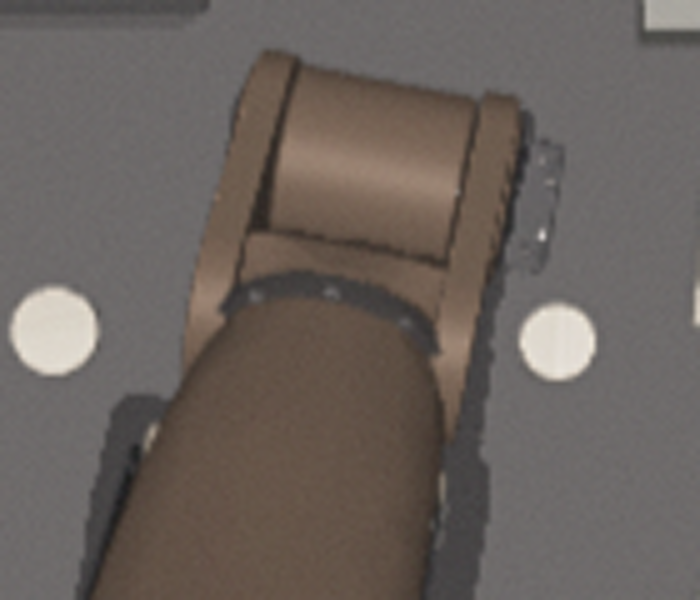

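The rod is out (tip about 43 mm beyond the mouth) and still held. Next I level it, with its heading turned to about 150°, high over the reader side, and measure it in hand.

```bash
cat >> pl.py <<'E'
# rod in tool (from the stop pose): origin O_t, direction d_t
_Rs=Ro.from_euler('xyz',[-1.569,1.316,-.167]).as_matrix();_ps=np.array([586.0,-46.3,155.3])
def rodtool(sag=0.0):
    O=_Rs.T@(MOUTH-_ps);O[2]=0;e=th-sag;d=_Rs.T@(RB@np.array([-np.cos(e),0,-np.sin(e)]));d[2]=0;return O,d/np.linalg.norm(d)
def level(h,tip,sag=0.0,O=None,d=None):
    if O is None:O,d=rodtool(sag)
    rx=np.array([np.cos(h),np.sin(h),0]);z=np.cross([0,0,-1],rx)
    # world frame [rx, z x .., z] ; rotate tool so d->rx with tool z = z
    A=np.column_stack([d,np.cross([0,0,1.],d),[0,0,1.]]);W=np.column_stack([rx,np.cross(z,rx),z]);R=W@A.T
    return np.array(tip)-R@(O+80*d),R
WIN=np.array([459.0,295.6,41.6])
E
python3 - <<'E'
from pl import *
print(rodtool())
p,R=level(np.radians(150),WIN+[0,0,130]);print(p,R)
plan([600,100,260],R,step=45,ang=.12)
E
```

```text
(array([20.437, 41.745,  0.   ]), array([0.349, 0.937, 0.   ]))
[568.337 232.474 176.203] [[-0.302 -0.812  0.5  ]
 [ 0.174  0.469  0.866]
 [-0.937  0.349  0.   ]]
t 18.45 dist 187.7 rot [ 0.36  -0.018  0.601] n 6
[-10.2, 16.6, 24.5, 0.06, -0.003, 0.1]
[-8.4, 19.0, 23.4, 0.06, -0.003, 0.1]
[-6.3, 21.1, 22.2, 0.06, -0.003, 0.1]
[-4.0, 22.9, 20.9, 0.06, -0.003, 0.1]
[-1.6, 24.4, 19.5, 0.06, -0.003, 0.1]
[1.0, 25.6, 18.0, 0.06, -0.003, 0.1]
```

Emit:
{"method": "step_arm", "body": {"rows": [[-14,5,20,0.04,0,0.1],[-12,15,24,0.06,0,0.1],[-6.3,24,24,0.06,-0.003,0.1],[-4,26,22,0.06,-0.003,0.1],[-1.6,27,21,0.06,-0.003,0.1],[1,27,20,0.06,-0.003,0.1]]}}

```text
t: 19.2
eef_pos: [599.2, 105.9, 271.6]
tcp_rot: [1.617, 1.197, 2.668]
ft_force: [0.0, -0.5, -1.3]
opening: 0.144
```

Run:
```python
from pl import *
p,R=level(np.radians(150),WIN+[0,0,110]);print(p)
plan(p,R,step=40,ang=.12)
```

```text
[568.337 232.474 156.203]
t 19.2 dist 174.1 rot [ 0.    -0.018 -0.017] n 5
[27.7, 8.3, 19.4, 0.0, -0.004, -0.003]
[27.7, 8.4, 19.3, 0.0, -0.004, -0.003]
[27.8, 8.5, 19.2, 0.0, -0.004, -0.003]
[27.8, 8.6, 19.0, 0.0, -0.004, -0.003]
[27.9, 8.7, 18.9, 0.0, -0.004, -0.003]
```

Emit:
{"method": "step_arm", "body": {"rows": [[27,8.3,19.4,0,-0.004,-0.003],[27,8.4,19.3,0,-0.004,-0.003],[27,8.5,19.2,0,-0.004,-0.003],[27,8.6,19,0,-0.004,-0.003],[25,8,18,0,-0.004,-0.003],[0,0,0,0,0,0]]}}

```text
t: 19.95
eef_pos: [567.1, 235.1, 157.1]
tcp_rot: [1.57, 1.211, 2.617]
ft_force: [-0.0, -0.4, -0.8]
opening: 0.148
```

```bash
cat > look.py <<'E'
import sys
from pl import *
k=sys.argv[1]
s=env.state();R=Rst(s);O,d=rodtool();print(s["eef_pos"],s["opening"]*95.1)
for n,o,f in (("scene",(330,170),5),("top",(130,130),5)):
  im=env.read_camera(n);x,y=o;cv2.imwrite(f"pics/{n}{k}.png",cv2.resize(im[y:y+110,x:x+140,::-1],None,fx=f,fy=f,interpolation=cv2.INTER_CUBIC))
  for nm,a in(("tip",80),("col",0),("colback",-8),("hend",-98)):
    P=s["eef_pos"]+R@(O+a*d);print(n,nm,P,(proj(n,P)[0]-o+.5)*f-.5)
  print("win",(proj(n,WIN)[0]-o+.5)*f-.5)
E
python3 look.py 13
```

```text
[567.105 235.072 157.129] 14.02745664562681
scene tip [457.794 298.272 152.959] [534.675 274.757]
scene col [527.051 258.23  152.685] [458.105 387.916]
scene colback [533.977 254.226 152.657] [450.167 399.617]
scene hend [611.891 209.179 152.349] [357.131 536.331]
win [470.909 388.377]
top tip [457.794 298.272 152.959] [154.434 337.741]
top col [527.051 258.23  152.685] [222.107 224.828]
top colback [533.977 254.226 152.657] [228.842 213.593]
top hend [611.891 209.179 152.349] [304.194  87.907]
win [206.2  350.26]
```

View pics/scene13.png

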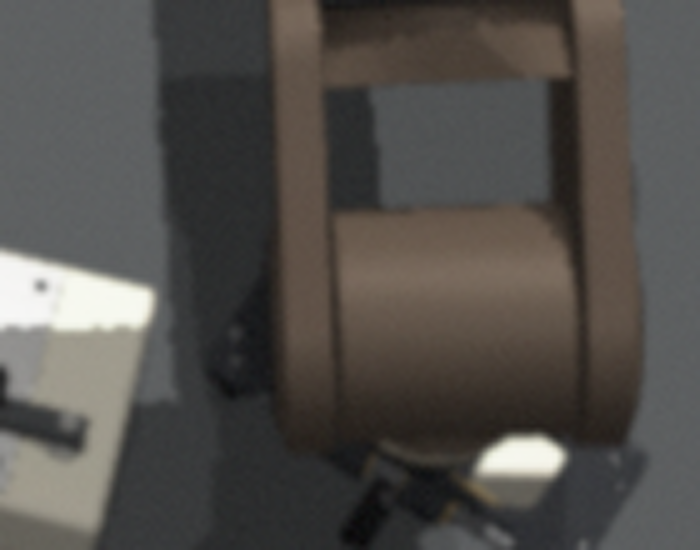

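View pics/top13.png

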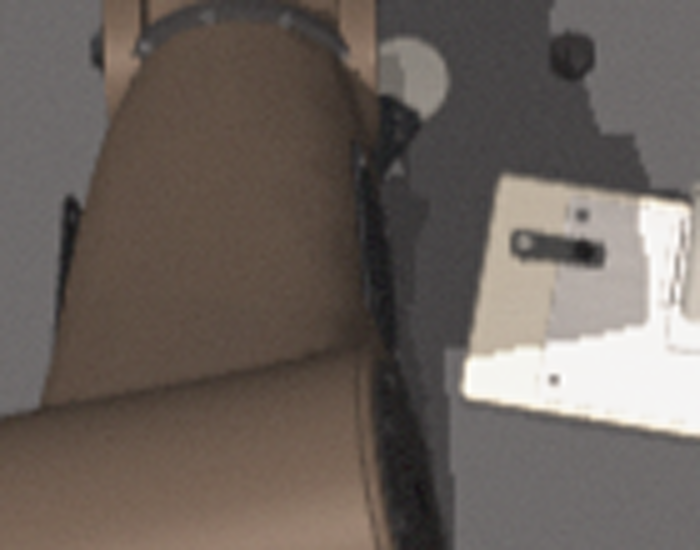

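Both views hide the shaft; only the handle's end shows (scene crop 357,510). I'll turn the heading to 105° so the rod lies across the view, and look again.

Run:
```python
from pl import *
p,R=level(np.radians(105),WIN+[0,0,110]);print(p)
plan(p,R,step=40,ang=.12)
```

```text
[491.676 173.651 156.203]
t 20.05 dist 97.6 rot [ 0.735 -0.272 -0.002] n 7
[2.1, 4.7, -12.9, 0.105, -0.039, -0.0]
[1.6, 3.3, -13.4, 0.105, -0.039, -0.0]
[1.1, 1.9, -13.8, 0.105, -0.039, -0.0]
[0.5, 0.5, -13.9, 0.105, -0.039, -0.0]
[0.0, -1.0, -13.9, 0.105, -0.039, -0.0]
[-0.5, -2.5, -13.7, 0.105, -0.039, -0.0]
[-1.1, -3.9, -13.3, 0.105, -0.039, -0.0]
```

Emit:
{"method": "step_arm", "body": {"rows": [[2.1,4.7,-12.9,0.105,-0.039,0],[1.6,3.3,-13.4,0.105,-0.039,0],[1.1,1.9,-13.8,0.105,-0.039,0],[0.5,0.5,-13.9,0.105,-0.039,0],[0,-1,-13.9,0.105,-0.039,0],[-0.5,-2.5,-13.7,0.105,-0.039,0],[-1,-3.5,-12.5,0.1,-0.037,0],[0,0,0,0,0,0]]}}

```text
t: 21.05
eef_pos: [494.3, 166.4, 163.2]
tcp_rot: [1.534, 1.216, 1.771]
ft_force: [-0.1, 0.4, -1.2]
opening: 0.146
```

```bash
python3 look.py 14;  python3 - <<'E'
from pl import *
p,R=level(np.radians(105),WIN+[0,0,110]);print(p)
plan(p,R,step=40,ang=.12)
E
```

```text
[494.313 166.388 163.174] 13.913172938444559
scene tip [464.979 289.179 158.441] [519.984 279.084]
scene col [483.604 211.378 158.523] [361.473 293.474]
scene colback [485.467 203.597 158.532] [345.473 294.922]
scene hend [506.42  116.071 158.624] [163.736 311.304]
win [470.909 388.377]
top tip [464.979 289.179 158.441] [167.087 325.123]
top col [483.604 211.378 158.523] [295.726 294.092]
top colback [485.467 203.597 158.532] [308.571 290.994]
top hend [506.42  116.071 158.624] [452.824 256.203]
win [206.2  350.26]
[491.676 173.651 156.203]
t 21.15 dist 10.1 rot [-0.018  0.021  0.001] n 1
[8.8, 4.5, -2.1, -0.018, 0.021, 0.001]
```

View pics/scene14.png

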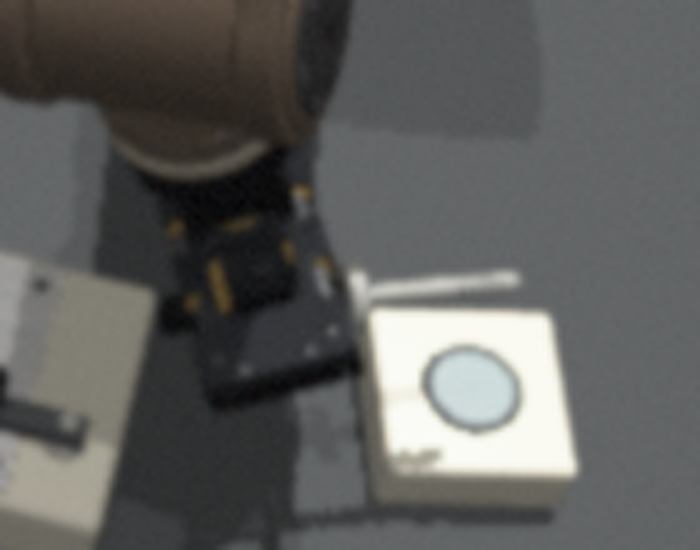

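View pics/top14.png

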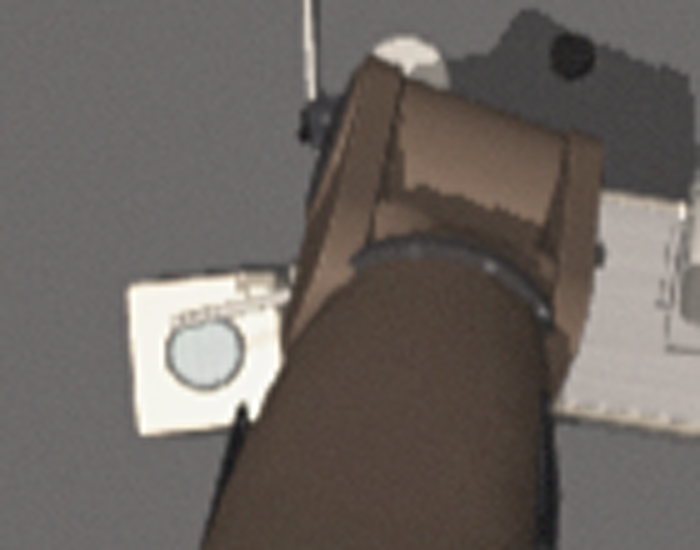

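The tip shows at scene (519,279) against a prediction of (520,279), and at top (172,322) against (167,325). The rod is level and the hand model is good. I'll descend at heading 115° for more clearance from the box, in two stages.

Run:
```python
from pl import *
t=lambda p,o:uc(p,o,5)
print(tri([("scene",t((519,279),(330,170))),("top",t((172,322),(130,130)))]))
p,R=level(np.radians(115),WIN+[0,0,55]);print(p)
plan(p,R,step=20,ang=.12)
```

```text
(array([466.733, 287.02 , 160.822]), array([-0.385,  0.005, -0.477, -0.026]))
[512.356 181.178 101.203]
t 21.15 dist 65.6 rot [-0.182  0.082  0.003] n 4
[15.4, -3.1, 4.8, -0.045, 0.021, 0.001]
[15.3, -3.3, 4.9, -0.045, 0.021, 0.001]
[15.2, -3.6, 5.1, -0.045, 0.021, 0.001]
[15.1, -3.8, 5.2, -0.045, 0.021, 0.001]
```

Emit:
{"method": "step_arm", "body": {"rows": [[15.4,-3.1,4.8,-0.045,0.021,0],[15.3,-3.3,4.9,-0.045,0.021,0],[15.2,-3.6,5.1,-0.045,0.021,0],[15,-3.8,5.2,-0.045,0.021,0],[0,0,0,0,0,0]]}}

```text
t: 21.78
eef_pos: [517.2, 182.3, 100.5]
tcp_rot: [1.565, 1.219, 2.017]
ft_force: [-0.8, -0.1, -1.3]
opening: 0.146
```

```bash
python3 look.py 15;  python3 - <<'E'
from pl import *
p,R=level(np.radians(115),WIN+[0,0,30]);print(p)
plan(p,R,step=12,ang=.12)
E
```

```text
[517.221 182.312 100.461] 13.855081149462611
scene tip [462.121 295.884  95.36 ] [498.932 341.56 ]
scene col [497.046 223.91   95.676] [358.965 384.688]
scene colback [500.538 216.713  95.707] [344.73  389.064]
scene hend [539.829 135.743  96.062] [181.606 439.072]
win [470.909 388.377]
top tip [462.121 295.884  95.36 ] [183.946 338.667]
top col [497.046 223.91   95.676] [297.751 283.613]
top colback [500.538 216.713  95.707] [309.105 278.121]
top hend [539.829 135.743  96.062] [436.525 216.491]
win [206.2  350.26]
[512.356 181.178  76.203]
t 21.88 dist 25.7 rot [ 0.014 -0.002  0.004] n 3
[8.0, -2.5, -1.6, 0.005, -0.001, 0.001]
[8.0, -2.5, -1.6, 0.005, -0.001, 0.001]
[8.0, -2.6, -1.5, 0.005, -0.001, 0.001]
```

View pics/scene15.png

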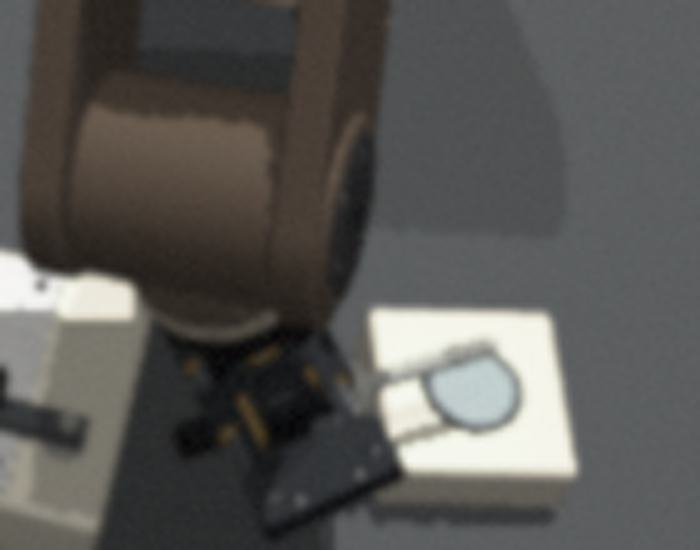

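View pics/top15.png

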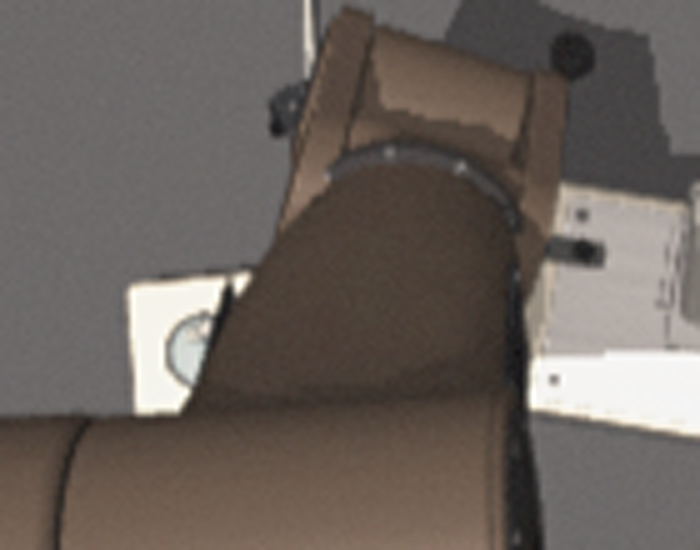

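The tip is at scene crop (492,347) above the glass, and the turnbutton is intact. Now the final descent.

Emit:
{"method": "step_arm", "body": {"rows": [[8,-2.5,-1.6,0.005,0,0.001],[8,-2.5,-1.6,0.005,0,0.001],[7,-2.5,-1.5,0.004,0,0.001],[0,0,0,0,0,0]]}}

```text
t: 22.38
eef_pos: [512.1, 180.5, 76.9]
tcp_rot: [1.572, 1.216, 2.007]
ft_force: [0.2, -0.5, -1.7]
opening: 0.144
```

```bash
python3 look.py 16;  python3 - <<'E'
from pl import *
p,R=level(np.radians(115),WIN+[0,0,30]);print(p)
plan(p,R,step=12,ang=.12);print(env.state()["qvel"],env.state()["ft_force"])
E
```

```text
[512.134 180.54   76.902] 13.661519716625195
scene tip [458.942 295.03   72.095] [485.015 359.04 ]
scene col [492.648 222.478  72.224] [345.892 399.672]
scene colback [496.019 215.222  72.237] [331.757 403.79 ]
scene hend [533.938 133.601  72.383] [169.992 450.786]
win [470.909 388.377]
top tip [458.942 295.03   72.095] [194.87  346.604]
top col [492.648 222.478  72.224] [307.703 294.34 ]
top colback [496.019 215.222  72.237] [318.96  289.126]
top hend [533.938 133.601  72.383] [445.281 230.624]
win [206.2  350.26]
[512.356 181.178  76.203]
t 22.48 dist 1.4 rot [-0.001  0.001  0.002] n 1
[1.4, 0.1, 0.1, -0.001, 0.001, 0.002]
[ 0.002 -0.006 -0.005 -0.002  0.003  0.001] [-0.162  0.633 -0.448]
```

View pics/scene16.png

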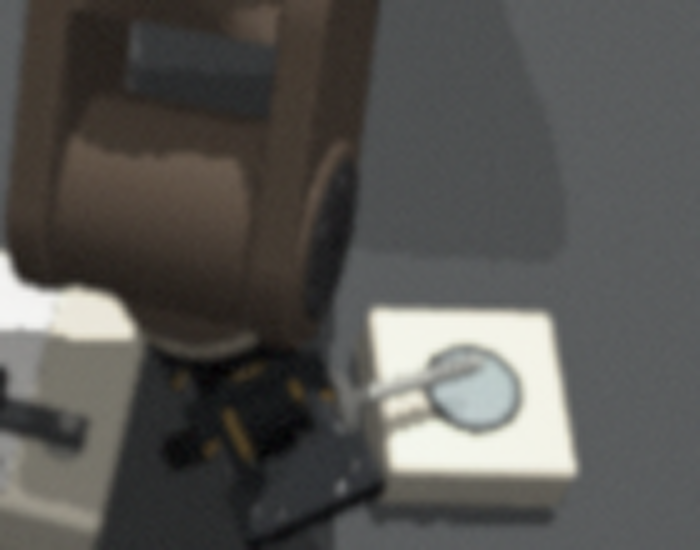

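View pics/top16.png

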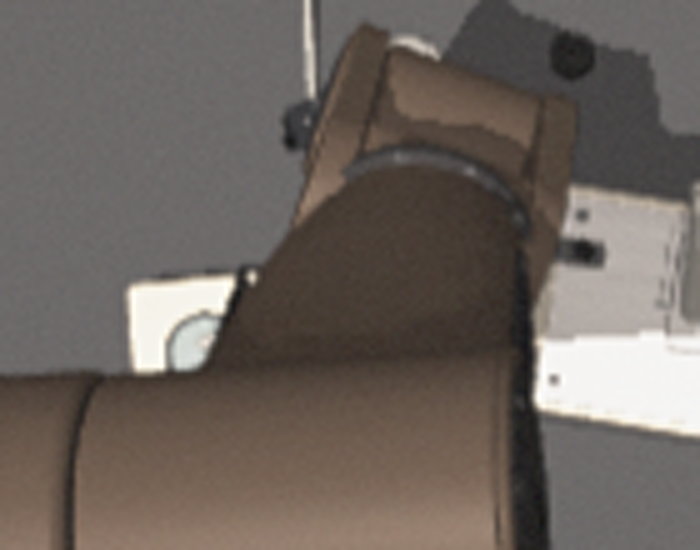

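The tip shows at scene crop (482,362), with (485,359) predicted for 30 mm above the window centre. The arm is still and the grip holds. I'll hand in.

Run:
```python
from pl import *
t=atz("scene",uc((482,362),(330,170),5),72);print(t,t-WIN)
print(env.job_done())
```

```text
[460.879 293.414  72.   ] [ 1.879 -2.186 30.4  ]
the job is handed in; nothing more can be done
None
```

The job is handed in at about 22.5 s of the 61 s allowed. No verdict was reported, so the results below are my own checks.

- **Turnbutton:** I pushed it to its hard stop. The picture after I backed off showed the post at (347,322) in the crop, where 1.57 rad predicts (346,323). The bar was still across the cover's edge in the last pictures.
- **Insertion:** The first push stalled with the wrist at its range limit. I let go of the rod part-way in, and it slid down until the collar sat on the mouth. I gripped it again with the tool tilted less and pushed. The arm moved in another 4 to 5 mm, so either the rod had sat slightly out or it slipped in the grip. It then stopped firmly at about 14 N along the axis. The gripper hid the collar during that final push, so the force and the earlier picture are the only evidence that it was fully seated.
- **Final hold:** One view, with the height taken from the arm model, puts the tip about 3 mm from the window centre. The model, which a two-camera check matched within about 4 mm at a higher pose, puts it about 30 mm above the glass. The rod is level to about 1–2° and held at an opening of 13.7 mm, against a 14 mm handle. The arm was still, with no contact force beyond noise.
- **Not confirmed:** The top view was blocked by the arm at the end, so the final tip position rests on the scene camera and the arm model. No contact with bystanders was seen or felt, but I did not measure their positions again.

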